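# Audit the coin boxes and clamp them in the carrier

### The arm

A 6-joint arm with a two-finger parallel gripper is mounted at the origin on the work surface. World frame = base frame: x ahead of the robot, y to its left, z up, the work surface at z = 0. Lengths are in m, angles in rad, forces in N, time in s.
With the tool pointing down it reaches from about 0.275 to 0.825 m from the base axis. Payload 5.2 kg.
Tool frame: the origin (TCP) lies at the very end of the fingers, on their centre line; the grasp point (between the pads) lies ctrl.tcp_to_grasp behind it (ctrl.tcp_to_grasp is the distance from the TCP to the grasp point, in m); z points along the fingers, y is the line along which they close (so a half turn about z gives the same grasp; the last joint's range is limited). The gripper opens to 93 mm and grips with 3 to 60 N. Pads are 15 mm wide; open, the fingers measure 128 mm over their backs; the gripper's body (75 mm by 188 mm) begins 65 mm behind the grasp point.
Start: joints at [-1.352, 0.259, 1.535, -0, 1.348, -0.203], TCP at [0.225, -0.502, 0.219] pointing down, gripper open.
Joint ranges: [-3.14, 3.14], [-0.91, 2.08], [0.19, 2.58], [-1.22, 4.36], [0.22, 2.71], [-3.12, 3.12]. Speed limits (rad/s): [2.57, 2.57, 3.14, 3.14, 3.14, 3.14].

### API

Orientations are given as a unit quaternion [x, y, z, w].
In Python, from workcell import ctrl gives the robot as it stands. The module is installed in compiled form; this text tells all that it offers.
- The arm moves only by the tool apply_moves, never from a script. Its argument "moves" is a list that holds one entry, the list of rows, each a list of 5 numbers: the shift along the tool's x, y, z in mm, then the turn about the tool's z in rad, then the opening, from 0 (shut) to 1 (fully open). A call has 1 to 10 rows; each row shifts and turns the commanded pose from where the row before left it, along the tool's axes as they then stand; what a row does not reach is not made up. A row lasts 1/8 s, in which the tool goes at most 62.5 mm and 10.7 degrees, less where a joint would pass 70% of its speed; a pose out of reach is approached as far as the arm can. A call is refused whole if a number of a shift passes 62.5 or a number of a turn 0.188, either way. A call with a gripper value outside its range is refused whole. The fingers move at their own pace and stop on an object; "newtons" is the grip in N (left out, the last holds). Time passes only in rows, so rows that do not move let the fingers close. It gives the time, the measured TCP pose, the force, the opening and the grip force at its end, in the units of the state.
- ctrl.get_state(): the state, without advancing time (a new reading comes with each control period).
- ctrl.read_camera(name): name is "scene" or "top" or "wrist"; returns a dict with "image" (480x640x3 uint8, blue, green, red), "fx", "fy", "cx", "cy" (pixels), "cam_to_world" (4x4, takes a point from camera to world coordinates). Camera axes: x right, y down, z forward; pixel columns grow to the right and rows downward; lengths in m; the calibration is good to about 2 mm. The wrist camera is an equidistant fisheye: a pixel r from the principal point sees the ray r / f radians off the axis. A picture is of the moment at which its call begins. There is no depth.
- ctrl.finish_job(): hands the job in; it is judged then, once.
The state is a dict: "t": time; "joint_positions": joint angles; "joint_vel": joint speeds; "tau": joint torques, N m; "eef_pos": TCP position; "eef_rot": TCP orientation; "contact_force": force on the tool from outside, world axes, zero at the start; "moment": the same for the moment, N m; "width": finger opening in m; "grip_force": force on a finger pad.
Only numpy, scipy, OpenCV 4.12 (cv2) and the standard library are available. Lean on these libraries where they do the work, as an engineer would, in place of code of your own. Each camera call takes 0.05 s, during which the arm holds its last target. There are 200 camera calls.

### The job

Collect today's coin boxes. First flip the carrier's red pawl right over, clear of the teeth, and draw the clamp bar fully back; then take the boxes in the order of the collection sheet (yellow, green, blue, red; not all are there every day): hold each one still for two seconds with its brass button pressed square against the reader's stop plate so that the sprung probe goes right in, and stand it upright and lengthwise in the carrier's channel. When all are loaded, push the bar in until the row is tight between stop plate and follower, drop the pawl back into the teeth, and leave the mug, carton, cup, tape and screwdriver around it where they are.

Things in the scene. Friction and masses are not known exactly. Their poses are not given: they have to be found in the camera images.
- carrier: fixed grey steel channel for a row of up to 3 coin boxes. Origin: underside, mid-channel; z up; +y runs from the stop plate to the bar's pull. Floor 4 mm thick; clear width 64 mm; side walls 24 mm high, 5 thick; stop plate 50 mm high, inner face at y -124 mm. Guide posts (y 133-145, 60 mm high) and pawl bracket (y 170-204, 70 mm high) lie within 26 mm of its centre line
- clamp_bar (a joint): the toothed clamp bar, slides along the carrier, friction about 1.5 N: 0 m = drawn fully back, grows as it is pushed in towards the stop plate, 0.17 m at most. With the pawl down its teeth (12 mm pitch) let it go in but not come back
- bar_pull (a point): grip point on the bar's upright black pull, a round post 18 mm in diameter at the bar's outer end (carrier x = 0, y = 435 mm minus the bar's joint value); the point is 70 mm above the counter, the post's top 89 mm, the bar under it 36 mm
- follower (a point): centre of the front face of the follower plate (60 mm wide, from 6 to 48 mm above the counter) at the bar's inner end, which presses on the boxes; it faces the carrier's -y and stands at carrier y = 113 mm minus the bar's joint value; axes as the carrier's
- pawl (a joint): the red ratchet pawl: 0 rad = down in the teeth, up to 0.1 on a tooth's crest; grows as its handle is lifted up and over towards the pull (+y), 2.2 rad = right over, resting on its back stop. It swings freely: past 1.75 rad it stays back by its own weight, before that it falls down again, so let it drop the last bit rather than force it down
- pawl_handle (a point): grip point on the pawl's red handle, a round rod 12 mm in diameter parallel to the carrier's x axis, standing out on its +x side (carrier x from 3 to 70 mm, the point at 56 mm); nothing is under it outside the carrier's wall
- pawl_hinge (a point): point on the pawl's hinge axis (parallel to the carrier's x axis), 60 mm above the counter; the handle's grip point turns about it at 45 mm radius: at joint 0 it lies 45 mm to the carrier's -y at the same height, at 1.57 straight above
- reader_stop (a point): the box reader, fixed: grey console 124 mm wide and 66 mm high with a steel stop plate (100 x 62 mm) facing the robot. The point lies on the stop plate's face where the middle of the sprung brass probe (20 mm in diameter) comes out, 34 mm above the counter; its x axis is level and points into the plate, away from the robot: a box is pressed on in that direction; z is up
- probe (a joint): the reader's sprung contact probe: 0 m = standing 12 mm out of the stop plate, 0.012 = pushed in flush with the plate; it pushes back with 4 N at first and 8.5 N when flush
- yellow: coin box with a yellow front end, 72 mm long (x), 56 mm wide (y), 60 mm high, about 0.42 kg, standing on the counter, some days absent. Origin at the centre of its underside; the coloured end with the lock is at -x, the bare metal end with the brass contact button at +x
- yellow_button (a point): centre of the brass contact button on the yellow box: middle of its +x end face, 30 mm above its underside
- green: coin box with a green front end, 72 mm long (x), 56 mm wide (y), 60 mm high, about 0.42 kg, standing on the counter, some days absent. Origin at the centre of its underside; the coloured end with the lock is at -x, the bare metal end with the brass contact button at +x
- green_button (a point): centre of the brass contact button on the green box: middle of its +x end face, 30 mm above its underside
- blue: coin box with a blue front end, 72 mm long (x), 56 mm wide (y), 60 mm high, about 0.42 kg, standing on the counter, some days absent. Origin at the centre of its underside; the coloured end with the lock is at -x, the bare metal end with the brass contact button at +x
- blue_button (a point): centre of the brass contact button on the blue box: middle of its +x end face, 30 mm above its underside
- red: coin box with a red front end, 72 mm long (x), 56 mm wide (y), 60 mm high, about 0.42 kg, standing on the counter, some days absent. Origin at the centre of its underside; the coloured end with the lock is at -x, the bare metal end with the brass contact button at +x
- red_button (a point): centre of the brass contact button on the red box: middle of its +x end face, 30 mm above its underside
- sheets: blue carton, 120 x 60 mm, 90 mm high; not part of the job, leave it where it is
- mug: white mug, 80 mm across, 90 mm high; not part of the job, leave it where it is
- screwdriver: screwdriver, 180 mm, lying; not part of the job, leave it where it is
- scoop_cup: green measuring cup, 68 mm across, 60 mm high; not part of the job, leave it where it is
- tape: roll of paper tape, 90 mm across, 30 mm high; not part of the job, leave it where it is

How it is judged:
By the outcome, as a careful person would: the job done as asked, in the order asked, and still so for the second after the job is handed in, with the robot touching nothing.
Of yellow, green, blue, red only 2 to 3 are there at a start; the rules pass over those that are not, and their reading is None.
At some moment in a run one of yellow, green, blue, red may be knocked a few centimetres aside while the robot is not near it.
Once in a run the grip may slacken for a moment while it holds something.
It also fails if it takes over 210 s, if anything falls off the work surface, if the arm or the gripper's body presses on something with over 40 N, if the wrist force passes 120 N, or if a joint passes its speed limit or range.

## Working session

There is one attempt and no reset: what is moved stays moved. The work goes in short steps, Python scripts to look and compute and a tool call to move; the robot and the scene stay as the last step left them, time stands still between calls to the robot, and variables do not carry over. Pictures are saved under pics/ and viewed, at most 14 in all, crops included, and the job is handed in when it is done.

Besides the shell and the picture viewer there is one more tool, called after "Request:" as name([rows], argument=value, ...), one row to a line, values as JSON. apply_moves: Moves the arm, as the interface text tells. Its arguments: {"type":"object","properties":{"moves":{"type":"array","items":{"type":"array","items":{"type":"array","items":{"type":"number"}}}},"newtons":{"type":"number"}},"required":["moves"]}

```bash
mkdir -p pics; ls; python3 - <<'E'
from workcell import ctrl
import cv2
for n in("scene","top"):
    c=ctrl.read_camera(n); cv2.imwrite(f"pics/{n}0.png",c["image"]); print(n,c["fx"],c["cx"],c["cy"],c["cam_to_world"].round(3).tolist() if hasattr(c["cam_to_world"],'round') else c["cam_to_world"])
s=ctrl.get_state(); print(s, ctrl.tcp_to_grasp)
E
```

```text
pics
scene 501.7041577050535 310.82246070544 241.98967132562555 [[-0.648, 0.388, -0.655, 1.303], [0.762, 0.347, -0.547, 0.612], [0.015, -0.854, -0.521, 0.662], [0.0, 0.0, 0.0, 1.0]]
top 544.3928422802429 322.8573849533052 253.75920781241524 [[-0.003, -0.999, 0.051, 0.486], [-1.0, 0.003, -0.003, -0.004], [0.003, -0.051, -0.999, 1.443], [0.0, 0.0, 0.0, 1.0]]
{'t': 0.1, 'joint_positions': array([-1.35177959e+00,  2.59234707e-01,  1.53595813e+00, -4.26412261e-05,
        1.34799908e+00, -2.02796179e-01]), 'joint_vel': array([ 5.17132535e-04, -2.45720146e-03, -2.77878193e-03,  7.95847865e-04,
        4.41516153e-05,  5.66614156e-04]), 'tau': array([ 2.59819921e-03, -4.38209116e+01, -2.84643441e+01,  7.21488451e-02,
        3.62708140e-02, -5.67305494e-05]), 'eef_pos': array([ 0.22507912, -0.50130074,  0.21792613]), 'eef_rot': array([ 9.77840250e-01,  2.09350916e-01, -2.72743372e-05, -7.99435821e-04]), 'contact_force': array([-0.92901671,  0.10655006, -0.00933529]), 'moment': array([-0.03760444, -0.01779279,  0.00740299]), 'grip_force': 0.0, 'width': 0.09287437777939447} 0.0188
```

View pics/top0.png

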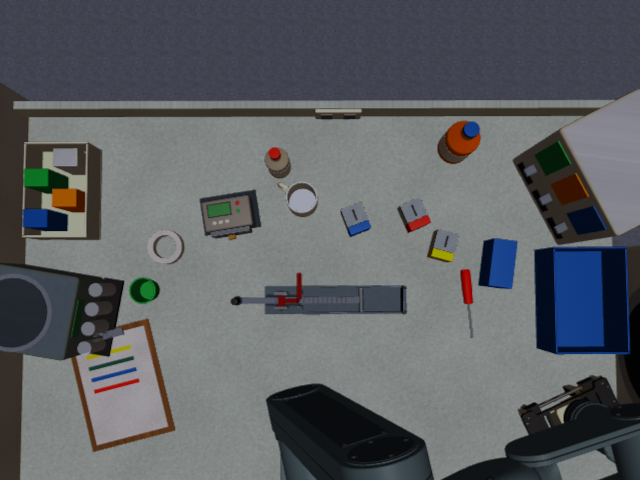

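View pics/scene0.png

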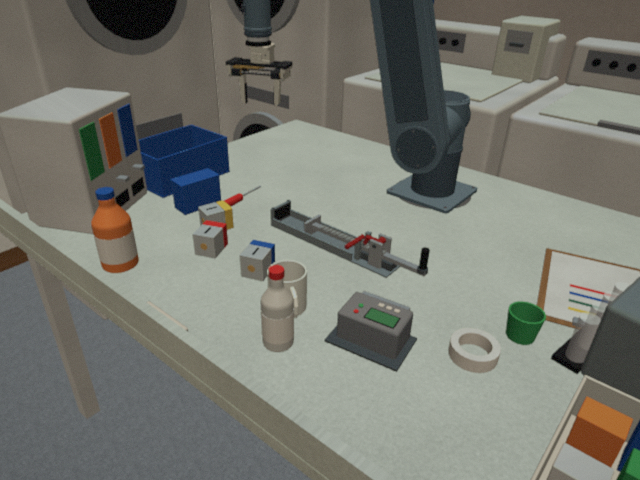

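Boxes present: blue (355,218), red (414,214), yellow (444,245); green is absent. The carrier runs along world y with its stop plate at the right (405,300) and pull at (236,300). The reader is at (230,213) and its probe at (232,237). Now a zoomed view.

```bash
cat > h.py <<'E'
from workcell import ctrl
import numpy as np, cv2
def ray(c,uv,fish=False):
    u=(uv[0]-c["cx"])/c["fx"]; v=(uv[1]-c["cy"])/c["fy"]
    if fish:
        r=np.hypot(u,v); s=np.sin(r)/max(r,1e-9); d=np.array([u*s,v*s,np.cos(r)])
    else: d=np.array([u,v,1.])
    T=np.array(c["cam_to_world"]); return T[:3,3],T[:3,:3]@d
def pl(c,uv,z,fish=False):
    o,d=ray(c,uv,fish); return o+d*(z-o[2])/d[2]
def px(c,p,fish=False):
    T=np.array(c["cam_to_world"]); q=T[:3,:3].T@(np.array(p)-T[:3,3])
    if fish:
        r=np.hypot(q[0],q[1]); th=np.arctan2(r,q[2]); q=np.array([q[0]/r*th,q[1]/r*th,1])
    return np.array([c["cx"]+c["fx"]*q[0]/q[2],c["cy"]+c["fy"]*q[1]/q[2]])
def yaw(s=None):
    s=s or ctrl.get_state(); q=s["eef_rot"]; return 2*np.arctan2(q[1],q[0])
def go(target,a=None,frm=None,fa=None):
    """shift in tool axes (mm) and turn for reaching TCP target with yaw a; shift expressed at current yaw and at the final yaw"""
    s=ctrl.get_state(); p=s["eef_pos"] if frm is None else np.array(frm); y=yaw(s) if fa is None else fa
    a=y if a is None else a
    t=-((a-y+np.pi)%(2*np.pi)-np.pi)
    d=(np.array(target)-p)*1000
    f=lambda w:np.round([np.cos(w)*d[0]+np.sin(w)*d[1],np.sin(w)*d[0]-np.cos(w)*d[1],-d[2]],1)
    print("shift@now",f(y),"shift@end",f(a),"turn",round(t,3))
E
python3 - <<'E'
from h import *
c=ctrl.read_camera("top"); im=c["image"]
cv2.imwrite("pics/topz.png",cv2.resize(im[180:325,190:500],None,fx=2.55,fy=2.55,interpolation=cv2.INTER_CUBIC))
hsv=cv2.cvtColor(im,cv2.COLOR_BGR2HSV)
for n,(lo,hi) in dict(blue=((105,120,60),(125,255,255)),red=((0,150,100),(6,255,255)),yellow=((22,120,100),(34,255,255))).items():
    m=cv2.inRange(hsv,lo,hi); k,l,st,ce=cv2.connectedComponentsWithStats(m)
    print(n,[(st[i].tolist(),ce[i].round(1).tolist()) for i in range(1,k) if 20<st[i][4]<2000 and st[i][0]>200])
E
```

```text
blue [([464, 121, 16, 16, 191], [471.3, 128.8]), ([593, 206, 14, 24, 57], [599.7, 217.8]), ([348, 220, 23, 16, 195], [359.0, 227.3]), ([488, 238, 29, 51, 1143], [502.3, 263.2])]
red [([268, 148, 13, 11, 104], [273.9, 152.6]), ([408, 215, 23, 16, 180], [419.0, 222.7]), ([462, 270, 11, 34, 285], [466.9, 286.3]), ([298, 273, 3, 18, 32], [299.3, 280.8])]
yellow [([431, 248, 23, 14, 188], [442.2, 254.4])]
```

View pics/topz.png

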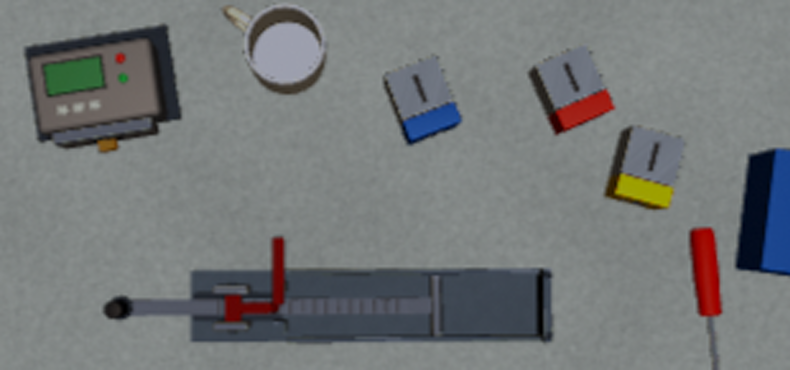

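The zoom shows all coloured ends toward the robot, so buttons point to +x. The pull is at zoom (117,307), stop plate at (541,305), follower at (436,305) and pawl handle at (278,240)-(278,305). The reader plate's front edge runs from (52,141) to (157,129), with the probe at (107,145).

```bash
python3 - <<'E'
from h import *
c=ctrl.read_camera("top")
Z=lambda u,v,z:print((u,v,z),pl(c,(190+u/2.55-.3,180+v/2.55-.3),z).round(4))
Z(117,307,.089);Z(541,270,.05);Z(541,340,.05);Z(436,275,.048);Z(436,335,.048)
Z(278,239,.06);Z(278,305,.06);Z(232,307,.07)
Z(191,270,0.024);Z(191,341,.024);Z(548,341,.024)
Z(52,141,.062);Z(157,129,.062);Z(107,150,.044);Z(107,139,.044)
# top-face rects
im=c["image"]
for n,(u,v) in dict(blue=(355,218),red=(414,214),yellow=(444,245)).items():
    r=30; s=8; p=cv2.resize(im[v-r:v+r,u-r:u+r],None,fx=s,fy=s,interpolation=cv2.INTER_CUBIC)
    h=cv2.cvtColor(p,cv2.COLOR_BGR2HSV)
    col=cv2.inRange(h,*dict(blue=((100,130,150),(125,255,255)),red=((0,150,170),(8,255,255)),yellow=((22,150,180),(34,255,255)))[n])
    g=cv2.inRange(h,(100,0,125),(140,60,255))
    g=cv2.morphologyEx(g|col,cv2.MORPH_CLOSE,np.ones((25,25)))
    cs,_=cv2.findContours(g,0,1); k=max(cs,key=cv2.contourArea); b=cv2.boxPoints(cv2.minAreaRect(k))
    P=np.array([pl(c,((q[0]+.5)/s-.5+u-r,(q[1]+.5)/s-.5+v-r),.06) for q in b]); e=np.linalg.norm(P-np.roll(P,-1,0),axis=1)
    d=P[1]-P[0] if e[0]>e[1] else P[2]-P[1]; d*=np.sign(d[0])
    print(n,P.mean(0).round(4),e.round(3),"ang",round(np.arctan2(d[1],d[0]),3))
E
```

```text
(117, 307, 0.089) [0.4406 0.2077 0.089 ]
(541, 270, 0.05) [ 0.4751 -0.2106  0.05  ]
(541, 340, 0.05) [ 0.4053 -0.2099  0.05  ]
(436, 275, 0.048) [ 0.4704 -0.1055  0.048 ]
(436, 335, 0.048) [ 0.4104 -0.1051  0.048 ]
(278, 239, 0.06) [0.5067 0.0525 0.06  ]
(278, 305, 0.06) [0.4412 0.0525 0.06  ]
(232, 307, 0.07) [0.4397 0.0974 0.07  ]
(191, 270, 0.024) [0.4759 0.1427 0.024 ]
(191, 341, 0.024) [0.4038 0.1425 0.024 ]
(548, 341, 0.024) [ 0.4027 -0.2208  0.024 ]
(52, 141, 0.062) [0.6049 0.2776 0.062 ]
(157, 129, 0.062) [0.6166 0.173  0.062 ]
(107, 150, 0.044) [0.5972 0.2257 0.044 ]
(107, 139, 0.044) [0.6083 0.2258 0.044 ]
blue [ 0.6495 -0.0933  0.06  ] [0.055 0.07  0.055 0.07 ] ang 0.359
red [ 0.6701 -0.2409  0.06  ] [0.057 0.049 0.057 0.049] ang -1.168
yellow [ 0.59  -0.323  0.06 ] [0.049 0.057 0.049 0.057] ang 1.296
```

Request:
apply_moves([
  [[0,0,0,0.14,1],[0,0,0,0.14,1],[0,0,0,0.142,1],[28,-58,-4,0,1],[28,-58,-4,0,1],[28,-58,-4,0,1],[28,-58,-4,0,1],[28,-58,-4,0,1],[28,-58,-4,0,1],[28,-58,-4,0,1]],
])

```text
t: 1.45
eef_pos: [0.4156, -0.1067, 0.2461]
eef_rot: [1.0, -0.0, 0.0, 0.0]
contact_force: [0.6, -0.8, -0.7]
width: 0.0931
grip_force: 0.0
```

Request:
apply_moves([
  [[14,-58,0,0,1],[14,-58,0,0,1],[14,-28,0,0,1],[0,0,0,0,1],[0,0,0,0,1]],
])

```text
t: 2.08
eef_pos: [0.4567, 0.0349, 0.2455]
eef_rot: [1.0, 0.0, -0.0, 0.0]
contact_force: [0.2, -0.3, 0.8]
width: 0.0927
grip_force: 0.0
```

```bash
python3 - <<'E'
from h import *
c=ctrl.read_camera("wrist"); cv2.imwrite("pics/w1.png",c["image"]); s=ctrl.get_state()
print(s["t"],s["eef_pos"],yaw(),c["fx"],c["cx"],c["cy"],np.array(c["cam_to_world"]).round(3).tolist())
for p in [(.496,.0525,.06),(.44,.2077,.089),(.44,.0975,.07),(.44,-.21,.05),(.603,.226,.034)]: print(p,px(c,p,1).round(1))
E
```

```text
2.125 [0.45677128 0.03452241 0.24562578] -0.0009645871251699044 371.64829954431775 315.4750113183582 243.203206327587 [[-0.001, -0.971, -0.241, 0.523], [-1.0, 0.001, -0.0, 0.035], [0.001, 0.241, -0.971, 0.412], [0.0, 0.0, 0.0, 1.0]]
(0.496, 0.0525, 0.06) [297.2 181.1]
(0.44, 0.2077, 0.089) [138. 246.]
(0.44, 0.0975, 0.07) [250.4 241.1]
(0.44, -0.21, 0.05) [532.4 237. ]
(0.603, 0.226, 0.034) [139.3  87.4]
```

View pics/w1.png

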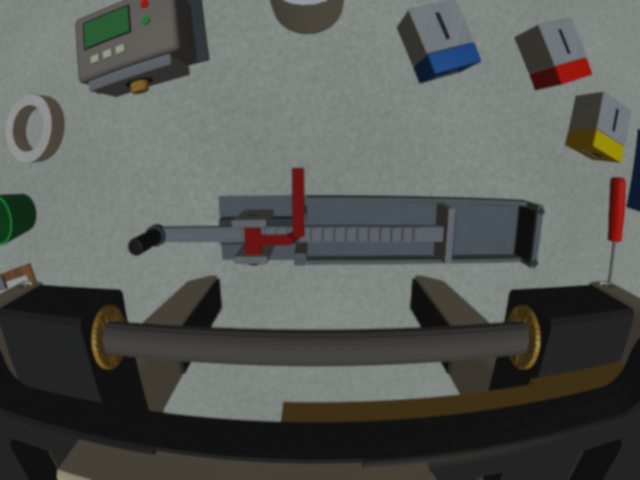

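Handle spans (298,169)-(298,235), pull top is at (137,246), follower face is near (452,233), and the reader probe is at (140,87).

```bash
python3 - <<'E'
from h import *
c=ctrl.read_camera("wrist")
for u,v,z in [(298,169,.06),(298.5,200,.06),(137,246,.089),(452,207,.048),(452,261,.048),(516,205,.05),(516,261,.05),(540,206,.05),(220,197,.024),(220,260,.024),(533,202,.024),(530,264,.024),(139,86,.034),(85,90,.062),(192,64,.062)]: print((u,v,z),pl(c,(u,v),z,1).round(4))
P=lambda z,y:(.496,y,z+.0)
go((.496,.0525,.0412),0)
E
```

```text
(298, 169, 0.06) [0.5075 0.0513 0.06  ]
(298.5, 200, 0.06) [0.4779 0.051  0.06  ]
(137, 246, 0.089) [0.4402 0.2085 0.089 ]
(452, 207, 0.048) [ 0.4708 -0.1064  0.048 ]
(452, 261, 0.048) [ 0.4126 -0.1113  0.048 ]
(516, 205, 0.05) [ 0.4754 -0.1832  0.05  ]
(516, 261, 0.05) [ 0.4119 -0.1916  0.05  ]
(540, 206, 0.05) [ 0.4754 -0.2165  0.05  ]
(220, 197, 0.024) [0.4777 0.1371 0.024 ]
(220, 260, 0.024) [0.4075 0.1412 0.024 ]
(533, 202, 0.024) [ 0.4764 -0.2234  0.024 ]
(530, 264, 0.024) [ 0.3996 -0.2299  0.024 ]
(139, 86, 0.034) [0.6049 0.2259 0.034 ]
(85, 90, 0.062) [0.6046 0.2802 0.062 ]
(192, 64, 0.062) [0.6148 0.1541 0.062 ]
shift@now [ 39.2 -18.2 204.5] shift@end [ 39.2 -18.2 204.5] turn -0.002
```

Request:
apply_moves([
  [[19,-9,30,0,0.6],[19,-8,30,0,0.6],[0,0,50,0,0.6],[0,0,50,0,0.6],[0,0,30,0,0.6],[0,0,14,0,0.6],[0,0,0,0,0.6],[0,0,0,0,0],[0,0,0,0,0],[0,0,0,0,0]],
], newtons=10)

```text
t: 3.42
eef_pos: [0.4957, 0.0524, 0.0426]
eef_rot: [1.0, -0.0, 0.001, 0.0]
contact_force: [-1.0, -1.0, 0.8]
width: 0.0301
grip_force: 0.0
```

```bash
python3 - <<'E'
from h import *
s=ctrl.get_state(); print(s["t"],s["eef_pos"],s["width"],s["grip_force"],s["contact_force"])
q=np.arange(0,2.01,.2); print(np.c_[q,np.diff(-45*np.cos(q),prepend=-45),np.diff(45*np.sin(q),prepend=0)].round(1))
E
```

```text
3.425 [0.49573658 0.05238035 0.04264318] 0.030056935847025283 0.0 [-1.01982048 -1.01857799  0.77703054]
[[ 0.   0.   0. ]
 [ 0.2  0.9  8.9]
 [ 0.4  2.7  8.6]
 [ 0.6  4.3  7.9]
 [ 0.8  5.8  6.9]
 [ 1.   7.   5.6]
 [ 1.2  8.   4.1]
 [ 1.4  8.7  2.4]
 [ 1.6  9.   0.6]
 [ 1.8  8.9 -1.2]
 [ 2.   8.5 -2.9]]
```

Request:
apply_moves([
  [[0,0,0,0,0],[0,0,0,0,0],[0,0,0,0,0],[0,0,0,0,0],[0,-0.9,-8.9,0,0],[0,0,0,0,0]],
])

```text
t: 4.18
eef_pos: [0.4953, 0.0527, 0.0509]
eef_rot: [1.0, 0.0, 0.0, 0.0]
contact_force: [-1.2, -5.4, 0.8]
width: 0.0116
grip_force: 10.0
```

Request:
apply_moves([
  [[0,-2.7,-8.6,0,0],[0,-4.3,-7.9,0,0],[0,-5.8,-6.9,0,0],[0,-7,-5.6,0,0],[0,-8,-4.1,0,0],[0,-8.7,-2.4,0,0],[0,-9,-0.6,0,0],[0,-8.9,1.2,0,0],[0,-8.5,2.9,0,0],[0,0,0,0,0]],
])

```text
t: 5.42
eef_pos: [0.4956, 0.1174, 0.0823]
eef_rot: [1.0, 0.0, 0.0, -0.0]
contact_force: [3.8, 1.0, 1.0]
width: 0.0115
grip_force: 10.0
```

Request:
apply_moves([
  [[0,0,0,0,0.5],[0,0,0,0,0.5],[0,0,0,0,0.5],[0,0,0,0,0.5],[0,0,-40,0,0.5],[0,0,-60,0,0.5],[-20,-30,-20,0,0.5],[-20,-30,0,0,0.5],[-15,-31,0,0,0.5],[0,0,0,0,0.5]],
])

```text
t: 6.68
eef_pos: [0.439, 0.2086, 0.2029]
eef_rot: [1.0, 0.001, -0.0, -0.0]
contact_force: [0.6, -0.1, 0.0]
width: 0.0463
grip_force: 0.0
```

```bash
python3 - <<'E'
from h import *
c=ctrl.read_camera("wrist"); cv2.imwrite("pics/w2.png",c["image"]); s=ctrl.get_state()
print(s["t"],s["eef_pos"],yaw())
for p in [(.496,.124,.096),(.44,.2083,.089),(.44,.2083,.036)]: print(p,px(c,p,1).round(1))
go((.44,.2083,.051),0)
E
```

```text
6.725 [0.43977058 0.20764276 0.20278849] 0.001939465736482064
(0.496, 0.124, 0.096) [428.6 167.7]
(0.44, 0.2083, 0.089) [316.5 237.6]
(0.44, 0.2083, 0.036) [316.3 224.5]
shift@now [  0.2  -0.7 151.8] shift@end [  0.2  -0.7 151.8] turn 0.002
```

View pics/w2.png

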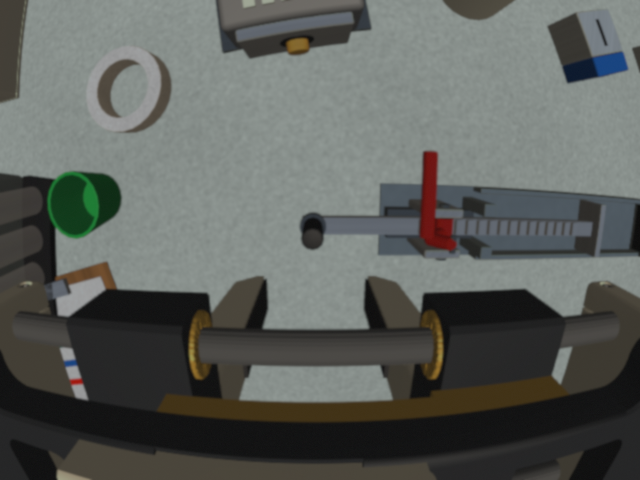

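The pawl lies right over at (430,165) as predicted for 2.2 rad; the pull top is at (313,238).

Request:
apply_moves([
  [[0,-2,50,0,0.5],[0,0,50,0,0.5],[0,0,40,0,0.5],[0,0,12,0,0.5],[0,0,0,0,0],[0,0,0,0,0],[0,0,0,0,0],[0,0,0,0,0],[0,0,0,0,0],[0,0,0,0,0]],
], newtons=20)

```text
t: 7.98
eef_pos: [0.4413, 0.2096, 0.0517]
eef_rot: [1.0, -0.0, 0.001, -0.0]
contact_force: [1.4, 2.0, 1.6]
width: 0.0179
grip_force: 2.0
```

Request:
apply_moves([
  [[0,-10,0,0,0],[0,-15,0,0,0],[0,-15,0,0,0],[0,-15,0,0,0],[0,-15,0,0,0],[0,-15,0,0,0],[0,-13,0,0,0],[0,-10,0,0,0],[0,0,0,0,0]],
])

```text
t: 9.1
eef_pos: [0.4405, 0.3191, 0.0512]
eef_rot: [1.0, 0.0, 0.001, -0.001]
contact_force: [-0.5, 1.6, 6.0]
width: 0.0176
grip_force: 20.0
```

Request:
apply_moves([
  [[0,-5,0,0,0],[0,-5,0,0,0],[0,0,0,0,0]],
])

```text
t: 9.48
eef_pos: [0.4404, 0.3286, 0.0512]
eef_rot: [1.0, 0.0, 0.001, -0.0]
contact_force: [0.4, 0.5, 4.8]
width: 0.0177
grip_force: 20.0
```

Request:
apply_moves([
  [[0,-5,0,0,0],[0,-4,0,0,0],[0,0,0,0,0]],
])

```text
t: 9.85
eef_pos: [0.4404, 0.3375, 0.0512]
eef_rot: [1.0, 0.0, 0.001, -0.0]
contact_force: [1.7, 0.4, 5.6]
width: 0.0178
grip_force: 20.0
```

Request:
apply_moves([
  [[0,-5,0,0,0],[0,-4,0,0,0],[0,0,0,0,0]],
])

```text
t: 10.22
eef_pos: [0.4404, 0.3464, 0.0512]
eef_rot: [1.0, 0.0, 0.0, -0.0]
contact_force: [2.0, 0.7, 5.3]
width: 0.0174
grip_force: 20.0
```

Request:
apply_moves([
  [[0,-3,0,0,0],[0,-3,0,0,0],[0,0,0,0,0]],
])

```text
t: 10.6
eef_pos: [0.4403, 0.3467, 0.051]
eef_rot: [1.0, 0.001, -0.0, 0.005]
contact_force: [2.2, -21.0, 12.3]
width: 0.0176
grip_force: 20.0
```

Request:
apply_moves([
  [[0,5,0,0,0],[0,0,0,0,0.6],[0,0,0,0,0.6],[0,0,0,0,0.6],[0,0,-50,0,0.6],[0,0,-50,0,0.6],[-20,60,0,0,0.6],[-20,60,0,0,0.6],[0,0,0,0,1],[0,0,0,0,1]],
])

```text
t: 11.85
eef_pos: [0.4012, 0.228, 0.1511]
eef_rot: [1.0, -0.001, 0.001, -0.0]
contact_force: [-0.2, 0.3, 0.3]
width: 0.0716
grip_force: 0.0
```

```bash
python3 - <<'E'
from h import *
c=ctrl.read_camera("wrist"); cv2.imwrite("pics/w3.png",cv2.resize(c["image"][:300],None,fx=1.25,fy=1.25)); s=ctrl.get_state()
np.savez("w3.npz",**{k:np.array(v) for k,v in c.items()})
print(s["t"],s["eef_pos"],yaw())
for p in [(.605,.226,.034),(.44,.3467,.089),(.605,.226,.062)]: print(p,(px(c,p,1)*1.25).round(1))
E
```

```text
11.9 [0.40142414 0.22840435 0.1509767 ] -8.778163444373495e-05
(0.605, 0.226, 0.034) [397.7 -18.7]
(0.44, 0.3467, 0.089) [173.2 251.1]
(0.605, 0.226, 0.062) [398.  -38.4]
```

View pics/w3.png

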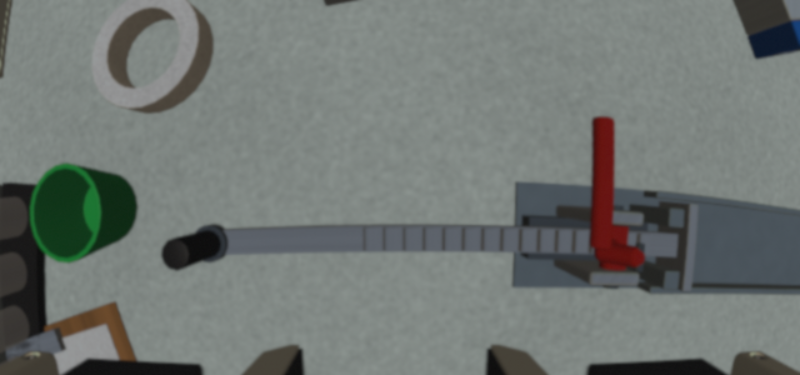

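Bar is drawn back (pull at (175,250)), pawl over at (603,180); the reader is out of frame, so I move ahead.

Request:
apply_moves([
  [[50,0,-20,0,1],[50,0,-20,0,1],[0,0,0,0,1],[0,0,0,0,1]],
])

```text
t: 12.4
eef_pos: [0.5, 0.2285, 0.1896]
eef_rot: [1.0, 0.0, -0.001, 0.0]
contact_force: [0.2, -0.9, -0.2]
width: 0.0932
grip_force: 0.0
```

```bash
python3 - <<'E'
from h import *
c=ctrl.read_camera("wrist"); cv2.imwrite("pics/w4.png",cv2.resize(c["image"][:240,160:480],None,fx=2.5,fy=2.5,interpolation=cv2.INTER_CUBIC)); s=ctrl.get_state()
np.savez("w4.npz",**{k:np.array(v) for k,v in c.items()})
print(s["t"],s["eef_pos"],yaw())
E
```

```text
12.45 [0.49936585 0.2283584  0.18957407] 0.0011091245755900242
```

View pics/w4.png

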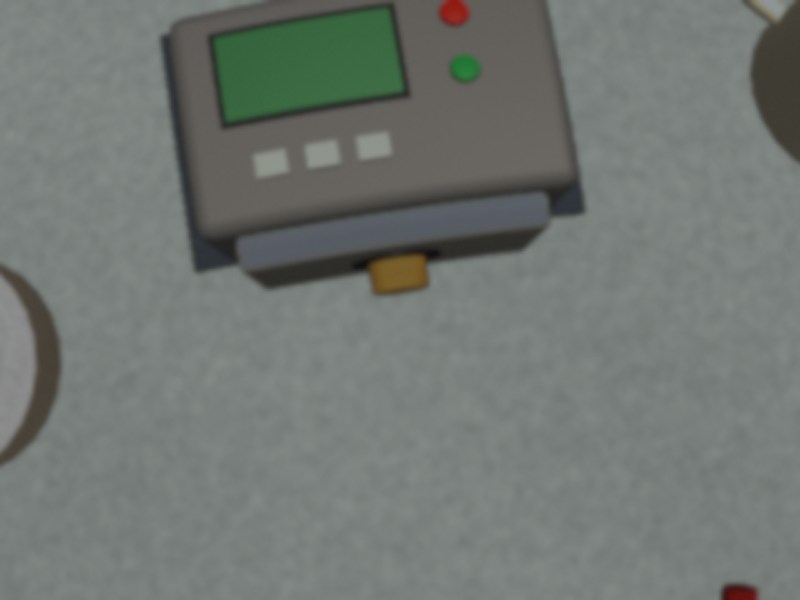

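Plate's top front edge runs (239,264)-(548,224), its bottom edge (267,288)-(523,250); probe tip spans (371,293)-(428,287).

```bash
python3 - <<'E'
from h import *
c=dict(np.load("w4.npz"))
Q=lambda u,v,z:pl(c,((u+.5)/2.5-.5+160,(v+.5)/2.5-.5),z,1)
for z in (.062,.065):
    a,b=Q(239,264,z),Q(548,224,z); d=a-b; print(z,a.round(4),b.round(4),np.linalg.norm(d).round(4),"xaxis ang",np.arctan2(-d[0],d[1]),((a+b)/2).round(4))
for z in(0,.003):
    a,b=Q(267,288,z),Q(523,250,z); d=a-b; print(z,a.round(4),b.round(4),np.linalg.norm(d).round(4),np.arctan2(-d[0],d[1]),((a+b)/2).round(4))
a,b=Q(371,293,.034),Q(428,287,.034);print((a+b)/2,np.linalg.norm(a-b))
hs=cv2.cvtColor(c["image"],cv2.COLOR_BGR2HSV); m=cv2.inRange(hs,(12,150,70),(24,255,255)); print(m.sum()/255)
ys,xs=np.nonzero(m[:150]); print(pl(c,(xs.mean(),ys.mean()),.038,1), xs.min(),xs.max())
E
```

```text
0.062 [0.6045 0.2762 0.062 ] [0.6177 0.179  0.062 ] 0.0981 xaxis ang 0.1349564982756661 [0.6111 0.2276 0.062 ]
0.065 [0.6042 0.2757 0.065 ] [0.6172 0.1795 0.065 ] 0.0971 xaxis ang 0.1349564982756663 [0.6107 0.2276 0.065 ]
0 [0.6029 0.2754 0.    ] [ 0.6179  0.1782 -0.    ] 0.0983 0.15345904435127872 [ 0.6104  0.2268 -0.    ]
0.003 [0.6026 0.275  0.003 ] [0.6175 0.1786 0.003 ] 0.0975 0.15345904435127763 [0.61   0.2268 0.003 ]
[0.59808275 0.22547598 0.034     ] 0.01957946439476331
954.0
[0.60371035 0.22591679 0.038     ] 308 329
```

Request:
apply_moves([
  [[0,61,-6,0,1],[0,61,-6,0,1],[0,61,-6,0,1],[0,61,-6,0,1],[0,61,-6,0,1],[0,61,-6,0,1],[0,61,-6,0,1],[0,61,-6,0,1],[0,30,-6,0,1],[0,0,0,0,1]],
])

```text
t: 13.7
eef_pos: [0.4999, -0.2914, 0.2441]
eef_rot: [1.0, -0.001, -0.0, -0.0]
contact_force: [0.3, 0.2, -0.2]
width: 0.093
grip_force: 0.0
```

```bash
python3 - <<'E'
from h import *
s=ctrl.get_state(); print(s["t"],s["eef_pos"],yaw())
c=ctrl.read_camera("wrist"); cv2.imwrite("pics/w5.png",cv2.resize(c["image"][:300,120:520],None,fx=2,fy=2,interpolation=cv2.INTER_CUBIC)); s=ctrl.get_state()
np.savez("w5.npz",**{k:np.array(v) for k,v in c.items()})
for p in [(.58,-.32,.06)]: print(p,(px(c,p,1)-[120,0])*2)
E
```

```text
13.7 [ 0.49992492 -0.29144867  0.24410515] -0.002509523592415605
(0.58, -0.32, 0.06) [452.68111407 276.01026644]
```

View pics/w5.png

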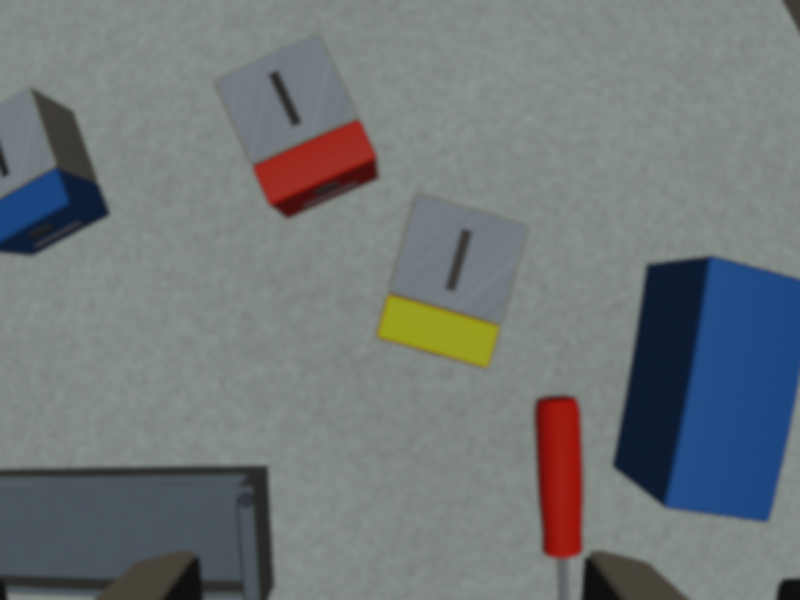

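Yellow top-face corners: (417,193), (527,226), (489,367), (376,337). Red far edge: (215,82)-(318,34).

```bash
cat >> h.py <<'E'
def box(c,corn,z=.06,s=1.,off=(0,0)):
    """corners: far-left, far-right, near-right, near-left of the top face"""
    P=np.array([pl(c,((u+.5)/s-.5+off[0],(v+.5)/s-.5+off[1]),z,True) for u,v in corn])
    d=(P[0]+P[1]-P[2]-P[3])/2; w=(P[0]+P[3]-P[1]-P[2])/2
    a=np.arctan2(d[1],d[0]); b=np.arctan2(-w[0],w[1]); m=P.mean(0)
    print("centre",m.round(4),"L",np.linalg.norm(d).round(4),"W",np.linalg.norm(w).round(4),"ang",a.round(3),b.round(3)); return m,(a+b)/2
E
python3 - <<'E'
from h import *
c=dict(np.load("w5.npz"))
m,a=box(c,[(417,193),(527,226),(489,367),(376,337)],.06,2,(120,0))
go((m[0],m[1],.023),a)
E
```

```text
centre [ 0.5783 -0.3198  0.06  ] L 0.0704 W 0.0545 ang -0.266 -0.267
shift@now [ 78.4  30.  221. ] shift@end [ 83.5   8.4 221. ] turn 0.265
```

Request:
apply_moves([
  [[0,0,0,0.132,0.8],[0,0,0,0.133,0.8],[42,4,40,0,0.8],[42,4,40,0,0.8],[0,0,50,0,0.8],[0,0,50,0,0.8],[0,0,30,0,0.8],[0,0,11,0,0.8],[0,0,0,0,0.2],[0,0,0,0,0.2]],
], newtons=40)

```text
t: 15.0
eef_pos: [0.5806, -0.3203, 0.0256]
eef_rot: [0.991, -0.132, 0.001, 0.001]
contact_force: [-0.2, -0.2, 0.0]
width: 0.0589
grip_force: 0.0
```

Request:
apply_moves([
  [[0,0,0,0,0.2],[0,0,0,0,0.2],[0,0,0,0,0.2]],
])

```text
t: 15.38
eef_pos: [0.5807, -0.3208, 0.0257]
eef_rot: [0.991, -0.132, 0.002, 0.001]
contact_force: [-0.3, -0.1, 6.4]
width: 0.0557
grip_force: 40.0
```

```bash
python3 - <<'E'
from h import *
s=ctrl.get_state(); print(s["t"],s["eef_pos"],yaw(),s["width"],s["grip_force"])
u=np.array([np.cos(.14),np.sin(.14)]); r=np.array([.6107,.2272])
z=s["eef_pos"][2]
for d in (.036+.045,.036+.013): print(d,np.r_[r-u*d,z+.004].round(4)); go(np.r_[r-u*d,z+.004],.14)
E
```

```text
15.375 [ 0.58066471 -0.32077446  0.02573355] -0.26533112903485406 0.05570403637908325 39.99491035938263
0.08099999999999999 [0.5305 0.2159 0.0297]
shift@now [-189.1 -504.7   -4. ] shift@end [  25.2 -538.4   -4. ] turn -0.405
0.048999999999999995 [0.5622 0.2204 0.0297]
shift@now [-159.7 -517.4   -4. ] shift@end [  57.2 -538.4   -4. ] turn -0.405
```

Request:
apply_moves([
  [[0,0,-50,0,0.2],[0,0,-50,-0.135,0.2],[0,0,-26,-0.135,0.2],[0,0,0,-0.135,0.2],[3,-50,0,0,0.2],[3,-60,0,0,0.2],[3,-60,0,0,0.2],[3,-60,0,0,0.2],[3,-60,0,0,0.2],[3,-60,0,0,0.2]],
])

```text
t: 16.62
eef_pos: [0.5474, 0.0307, 0.1492]
eef_rot: [0.998, 0.07, -0.001, -0.0]
contact_force: [-0.4, -0.4, -3.6]
width: 0.0559
grip_force: 40.0
```

Request:
apply_moves([
  [[3,-60,0,0,0.2],[2,-60,0,0,0.2],[2,-50,0,0,0.2],[0,-18,40,0,0.2],[0,0,40,0,0.2],[0,0,30,0,0.2],[0,0,12,0,0.2],[0,0,0,0,0.2],[0,0,0,0,0.2]],
])

```text
t: 17.75
eef_pos: [0.5302, 0.2161, 0.0286]
eef_rot: [0.998, 0.07, 0.001, -0.0]
contact_force: [-0.2, -1.2, -4.4]
width: 0.0555
grip_force: 40.0
```

```bash
python3 - <<'E'
from h import *
s=ctrl.get_state(); print(s["t"],s["eef_pos"],yaw(),s["width"],s["grip_force"])
u=np.array([np.cos(.14),np.sin(.14)]); r=np.array([.6107,.2272])
go(np.r_[r-u*.0335,.0297],.14)
c=ctrl.read_camera("wrist"); cv2.imwrite("pics/w6.png",cv2.resize(c["image"][:240,160:480],None,fx=2.5,fy=2.5,interpolation=cv2.INTER_CUBIC))
np.savez("w6.npz",**{k:np.array(v) for k,v in c.items()})
E
```

```text
17.75 [0.53018706 0.21608508 0.02855759] 0.13950256236216552 0.055490305750530274 39.994826316833496
shift@now [47.8  0.2 -1.1] shift@end [47.8  0.2 -1.1] turn -0.0
```

View pics/w6.png

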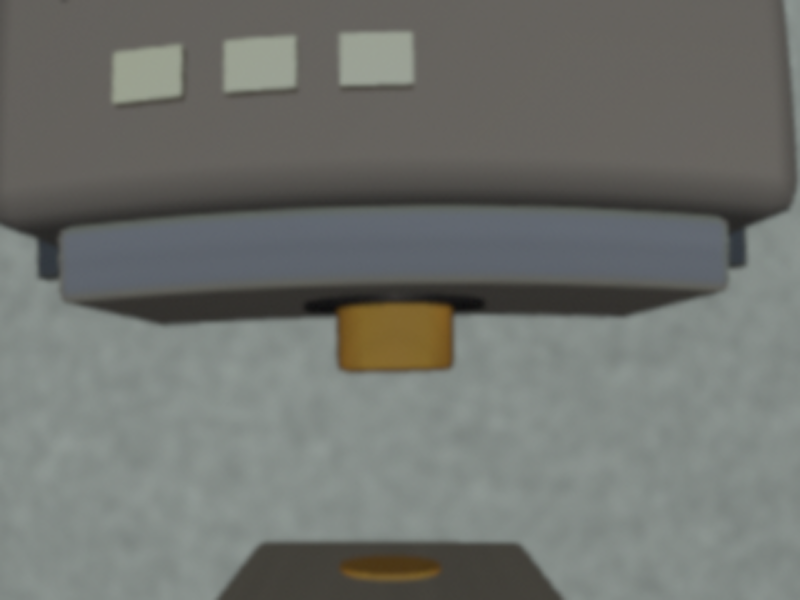

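The button (390,568) lines up with the probe (395,340). The plate edge, (62,300)-(726,290), is tilted 0.015 rad relative to the box edge, so I correct that and press.

Request:
apply_moves([
  [[0,1.3,-1,-0.015,0.2],[15,0,0,0,0.2],[15,0,0,0,0.2],[8,0,0,0,0.2],[4,0,0,0,0.2],[0,0,0,0,0.2]],
])

```text
t: 18.55
eef_pos: [0.569, 0.2209, 0.0282]
eef_rot: [0.997, 0.078, -0.002, 0.0]
contact_force: [-6.6, -1.2, -2.2]
width: 0.0554
grip_force: 40.0
```

Request:
apply_moves([
  [[3,0,0,0,0.2],[2,0,0,0,0.2],[0,0,0,0,0.2]],
])

```text
t: 18.92
eef_pos: [0.573, 0.2216, 0.0281]
eef_rot: [0.997, 0.078, -0.003, 0.0]
contact_force: [-7.5, -1.8, -0.9]
width: 0.0558
grip_force: 40.0
```

Request:
apply_moves([
  [[1,0,0,0,0.2],[1,0,0,0,0.2],[0,0,0,0,0.2]],
])

```text
t: 19.3
eef_pos: [0.5747, 0.2219, 0.0281]
eef_rot: [0.997, 0.078, -0.003, 0.0]
contact_force: [-7.7, -1.9, -0.7]
width: 0.0555
grip_force: 40.0
```

Request:
apply_moves([
  [[1,0,0,0,0.2],[1,0,0,0,0.2],[0,0,0,0,0.2]],
])

```text
t: 19.68
eef_pos: [0.5764, 0.2221, 0.028]
eef_rot: [0.997, 0.078, -0.003, 0.0]
contact_force: [-8.2, -1.8, -0.4]
width: 0.0556
grip_force: 40.0
```

Request:
apply_moves([
  [[1,0,0,0,0.2],[1,0,0,0,0.2],[0,0,0,0,0.2]],
])

```text
t: 20.05
eef_pos: [0.5763, 0.2221, 0.0278]
eef_rot: [0.997, 0.078, -0.005, 0.001]
contact_force: [-13.4, -2.3, 2.8]
width: 0.0555
grip_force: 40.0
```

Request:
apply_moves([
  [[0,0,0,0,0.2],[0,0,0,0,0.2],[0,0,0,0,0.2],[0,0,0,0,0.2],[0,0,0,0,0.2],[0,0,0,0,0.2],[0,0,0,0,0.2],[0,0,0,0,0.2],[0,0,0,0,0.2],[0,0,0,0,0.2]],
])

```text
t: 21.3
eef_pos: [0.5763, 0.2222, 0.0278]
eef_rot: [0.997, 0.078, -0.005, 0.001]
contact_force: [-13.0, -3.1, 2.4]
width: 0.056
grip_force: 40.0
```

Request:
apply_moves([
  [[0,0,0,0,0.2],[0,0,0,0,0.2],[0,0,0,0,0.2],[0,0,0,0,0.2],[0,0,0,0,0.2],[0,0,0,0,0.2],[0,0,0,0,0.2],[0,0,0,0,0.2],[0,0,0,0,0.2],[0,0,0,0,0.2]],
])

```text
t: 22.55
eef_pos: [0.5763, 0.2222, 0.0278]
eef_rot: [0.997, 0.078, -0.005, 0.001]
contact_force: [-12.9, -2.7, 2.1]
width: 0.0561
grip_force: 40.0
```

```bash
python3 - <<'E'
from h import *
s=ctrl.get_state(); print(s["t"],s["eef_pos"],yaw(),s["width"],s["grip_force"],s["contact_force"])
c=ctrl.read_camera("wrist"); cv2.imwrite("pics/w7.png",cv2.resize(c["image"][80:280,200:440],None,fx=2.5,fy=2.5,interpolation=cv2.INTER_CUBIC))
E
```

```text
22.55 [0.57631018 0.22218392 0.02777161] 0.1558984154892674 0.05605761343563495 39.993964433670044 [-12.86331544  -2.6649651    2.13420043]
```

View pics/w7.png

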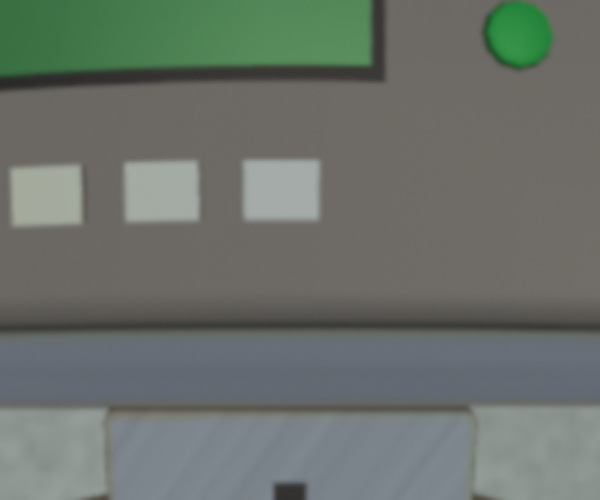

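The box end lies flush and square on the plate (edge at row 410, level) and the probe is fully in. Next I place it in the carrier.

Request:
apply_moves([
  [[-20,0,0,0,0.2],[-24,0,-10,0,0.2],[0,0,-17,-0.177,0.2],[0,0,-17,-0.177,0.2],[0,0,-17,-0.177,0.2],[0,0,-17,-0.177,0.2],[0,0,-17,-0.177,0.2],[0,0,-17,-0.177,0.2],[0,0,-17,-0.177,0.2],[0,0,-11,-0.177,0.2]],
])

```text
t: 23.85
eef_pos: [0.5386, 0.2163, 0.1697]
eef_rot: [0.705, 0.709, 0.001, 0.0]
contact_force: [-0.4, 0.4, -5.0]
width: 0.0556
grip_force: 40.0
```

Request:
apply_moves([
  [[-60,-13,0,0,0.2],[-60,-13,0,0,0.2],[-60,-13,0,0,0.2],[-60,-13,0,0,0.2],[-60,-13,0,0,0.2],[-60,-13,0,0,0.2],[-27,-12,0,0,0.2],[0,0,40,0,0.2],[0,0,0,0,0.2]],
])

```text
t: 24.98
eef_pos: [0.4459, -0.1698, 0.1266]
eef_rot: [0.707, 0.707, -0.001, -0.003]
contact_force: [-0.8, -0.0, -4.9]
width: 0.0556
grip_force: 40.0
```

```bash
python3 - <<'E'
from h import *
s=ctrl.get_state(); print(s["t"],s["eef_pos"],yaw(),s["width"],s["grip_force"])
go((.44,-.171,.034),np.pi/2)
c=ctrl.read_camera("wrist"); cv2.imwrite("pics/w8.png",c["image"])
np.savez("w8.npz",**{k:np.array(v) for k,v in c.items()})
for x in (.403,.408,.472,.477): print(x,px(c,(x,-.05,.024),1).round(1),px(c,(x,.0,.024),1).round(1))
E
```

```text
24.975 [ 0.44592935 -0.16975862  0.12659371] 1.5696822473986791 0.055632104554937244 39.99491572380066
shift@now [-1.2 -5.9 92.6] shift@end [-1.2 -5.9 92.6] turn -0.001
0.403 [256.8  82.5] [257.8  19.4]
0.408 [263.6  82.2] [264.5  19. ]
0.472 [352.7  81.4] [351.8  18.1]
0.477 [359.6  81.6] [358.6  18.3]
```

View pics/w8.png

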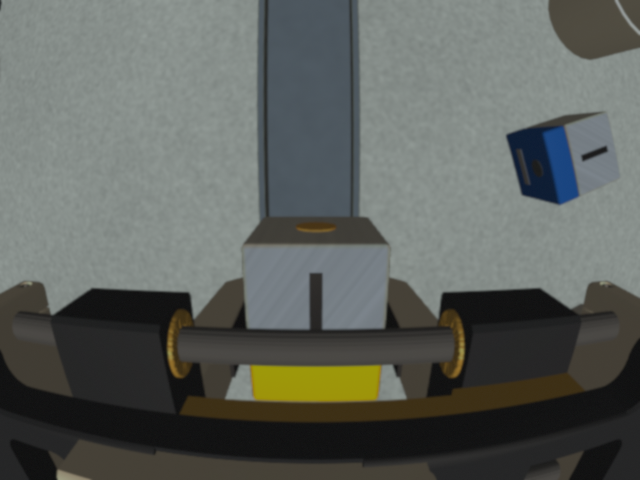

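Channel walls at columns 258 and 358 (row 82) match the prediction for x = 0.440 with no yaw. Lowering.

Request:
apply_moves([
  [[-1,-6,30,0,0.2],[0,0,30,0,0.2],[0,0,20,0,0.2],[0,0,9,0,0.2],[0,0,3,0,0.2],[0,0,0,0,0.2],[0,0,2,0,0.2],[0,0,0,0,0.2]],
])

```text
t: 26.02
eef_pos: [0.4426, -0.1719, 0.035]
eef_rot: [0.707, 0.707, 0.0, 0.0]
contact_force: [0.6, -0.4, -5.7]
width: 0.0555
grip_force: 40.0
```

Request:
apply_moves([
  [[0,-2.5,2,0,0.2],[0,0,2,0,0.2],[0,0,0,0,0.2],[0,0,0,0,0.2]],
])

```text
t: 26.52
eef_pos: [0.4399, -0.1718, 0.0306]
eef_rot: [0.707, 0.707, 0.0, -0.0]
contact_force: [-0.1, -0.1, -4.0]
width: 0.0558
grip_force: 40.0
```

Request:
apply_moves([
  [[0,0,1,0,0.2],[0,0,0,0,0.75],[0,0,0,0,0.75],[0,0,0,0,0.75],[0,0,-25,0,0.75],[0,0,-55,0,0.75],[0,0,-55,0.173,0.75],[0,0,-55,0.173,0.75],[0,0,0,0.173,0.75],[0,0,0,0.173,0.75]],
])

```text
t: 27.78
eef_pos: [0.4403, -0.172, 0.2209]
eef_rot: [0.906, 0.423, 0.001, 0.001]
contact_force: [-0.4, 0.3, -0.5]
width: 0.0699
grip_force: 0.0
```

Request:
apply_moves([
  [[0,0,0,0.173,0.75],[0,0,0,0.173,0.75],[0,0,0,0.173,0.75],[50,0,0,0,0.75],[50,0,0,0,0.75],[34,0,0,0,0.75],[0,0,0,0,0.75],[0,0,0,0,0.75]],
])

```text
t: 28.78
eef_pos: [0.5646, -0.1246, 0.2194]
eef_rot: [0.984, 0.179, -0.001, -0.0]
contact_force: [0.4, -0.1, -0.2]
width: 0.0695
grip_force: 0.0
```

```bash
cat >> h.py <<'E'
def find(c,name,guess):
    """top face of a box from grey+colour mask near the guessed centre, fisheye view"""
    h=cv2.cvtColor(cv2.GaussianBlur(c["image"],(3,3),0),cv2.COLOR_BGR2HSV)
    lo,hi=dict(blue=((100,130,90),(125,255,255)),red=((0,150,90),(8,255,255)),yellow=((22,150,90),(34,255,255)))[name]
    g0=px(c,guess,True); Y,X=np.mgrid[:480,:640]; near=((X-g0[0])**2+(Y-g0[1])**2<110**2)
    col=(cv2.inRange(h,lo,hi)>0)&near
    # rectified patch of plane z=.06, 0.5 mm/px, 120 mm
    n=400; gx,gy=np.meshgrid((np.arange(n)-n/2)*.0005,(np.arange(n)-n/2)*.0005)
    mp=np.array([px(c,(guess[0]-b,guess[1]-a,.06),True) for a,b in zip(gx.ravel(),gy.ravel())],np.float32).reshape(n,n,2)
    return cv2.remap(c["image"],mp,None,cv2.INTER_CUBIC)
E
python3 - <<'E'
from h import *
s=ctrl.get_state(); print(s["t"],s["eef_pos"],yaw(),s["width"],s["contact_force"])
c=ctrl.read_camera("wrist"); np.savez("w9.npz",**{k:np.array(v) for k,v in c.items()})
p=find(c,"blue",(.645,-.095,.06)); cv2.imwrite("pics/b.png",p)
h=cv2.cvtColor(p,cv2.COLOR_BGR2HSV)
for y,x in [(10,10),(200,200),(180,220),(230,230),(250,190),(300,200)]: print((x,y),h[y,x],p[y,x])
c2=ctrl.read_camera("top"); t=cv2.cvtColor(c2["image"],cv2.COLOR_BGR2HSV)
for n,(lo,hi) in dict(blue=((105,120,60),(125,255,255)),red=((0,150,100),(6,255,255)),yellow=((22,120,100),(34,255,255))).items():
    k,l,st,ce=cv2.connectedComponentsWithStats(cv2.inRange(t,lo,hi)); print(n,[(st[i].tolist(),ce[i].round(1).tolist()) for i in range(1,k) if 20<st[i][4]<2000 and st[i][0]>280])
E
```

```text
28.775 [ 0.56455375 -0.12464427  0.21938412] 0.3601608867455188 0.0695497401531546 [ 0.41655357 -0.13687364 -0.17524799]
(10, 10) [ 77  13 137] [134 137 130]
(200, 200) [30  9 58] [56 58 58]
(220, 180) [102  29 131] [131 125 116]
(230, 230) [107 171 142] [142  87  47]
(190, 250) [108 170 141] [141  86  47]
(200, 300) [ 73  13 133] [129 133 126]
blue [([464, 122, 16, 15, 191], [471.3, 128.9]), ([593, 206, 14, 24, 59], [599.5, 217.5]), ([348, 224, 10, 12, 65], [352.3, 229.0]), ([488, 238, 29, 51, 1146], [502.3, 263.3])]
red [([419, 202, 23, 13, 174], [430.6, 208.1]), ([462, 270, 11, 34, 295], [466.7, 286.6])]
yellow [([394, 289, 6, 14, 52], [395.8, 293.7])]
```

View pics/b.png

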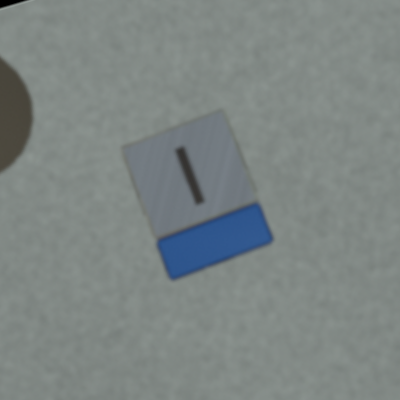

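Rectified patch: blue's top corners are (123,147), (223,110), (272,240), (171,279), giving centre (0.648,-0.0937) and angle 0.355. Red was knocked aside (now near top-view (430,208)).

```bash
python3 - <<'E'
from h import *
go((.647,-.0940,.025),.355)
u=np.array([np.cos(.155),np.sin(.155)]); print(np.array([.5763,.2222])-u*.045)
go(np.r_[np.array([.5763,.2222])-u*.045,.032],.155,frm=(.647,-.094,.025),fa=.355)
E
```

```text
shift@now [ 88.3   0.  194.8] shift@end [ 88.3  -0.3 194.8] turn 0.004
[0.53183948 0.2152529 ]
shift@now [  -0.5 -330.    -7. ] shift@end [ -66.  -323.3   -7. ] turn 0.2
```

Request:
apply_moves([
  [[44,0,30,0,0.85],[44,0,30,0,0.85],[0,0,50,0,0.85],[0,0,50,0,0.85],[0,0,25,0,0.85],[0,0,10,0,0.85],[0,0,0,0,0.2],[0,0,0,0,0.2],[0,0,0,0,0.2],[0,0,0,0,0.2]],
])

```text
t: 30.12
eef_pos: [0.6486, -0.0939, 0.0264]
eef_rot: [0.984, 0.179, 0.001, 0.001]
contact_force: [-1.1, 0.4, 7.2]
width: 0.0558
grip_force: 40.0
```

Request:
apply_moves([
  [[0,0,0,0,0.2],[0,0,0,0,0.2],[0,0,0,0,0.2]],
])

```text
t: 30.5
eef_pos: [0.6486, -0.0939, 0.0264]
eef_rot: [0.984, 0.179, 0.001, 0.001]
contact_force: [-0.6, 0.2, 6.0]
width: 0.0558
grip_force: 40.0
```

Request:
apply_moves([
  [[0,0,-50,0,0.2],[0,0,-50,0.1,0.2],[-30,0,-26,0.1,0.2],[-37,-30,0,0,0.2],[0,-60,0,0,0.2],[0,-60,0,0,0.2],[0,-60,0,0,0.2],[0,-60,0,0,0.2],[0,-53,0,0,0.2],[0,0,40,0,0.2]],
])

```text
t: 31.75
eef_pos: [0.5319, 0.2163, 0.1129]
eef_rot: [0.997, 0.082, 0.004, -0.001]
contact_force: [0.7, -0.8, -5.4]
width: 0.056
grip_force: 40.0
```

Request:
apply_moves([
  [[0,0,40,0,0.2],[0,0,30,0,0.2],[0,0,10,0,0.2],[0,0,0,0,0.2],[0,0,0,0,0.2]],
])

```text
t: 32.38
eef_pos: [0.5319, 0.2118, 0.032]
eef_rot: [0.997, 0.08, 0.001, -0.0]
contact_force: [-0.1, -0.4, -4.2]
width: 0.0559
grip_force: 40.0
```

```bash
python3 - <<'E'
from h import *
s=ctrl.get_state(); print(s["t"],s["eef_pos"],yaw(),s["width"],s["grip_force"])
u=np.array([np.cos(.155),np.sin(.155)]); 
go(np.r_[np.array([.5763,.2222]),.0304],.155)
c=ctrl.read_camera("wrist"); np.savez("w10.npz",**{k:np.array(v) for k,v in c.items()})
h=cv2.cvtColor(c["image"],cv2.COLOR_BGR2HSV)
for im,hh in ((c,h),(dict(np.load("w6.npz")),None)):
    hh=cv2.cvtColor(im["image"],cv2.COLOR_BGR2HSV); k,l,st,ce=cv2.connectedComponentsWithStats(cv2.inRange(hh,(12,130,50),(26,255,255)))
    print([(st[i].tolist(),ce[i].round(1).tolist()) for i in range(1,k) if st[i][4]>30 and st[i][1]<260])
E
```

```text
32.375 [0.53190741 0.21179025 0.0320478 ] 0.1596536332003842 0.05591002253741029 39.99290943145752
shift@now [45.5 -3.2  1.6] shift@end [45.5 -3.4  1.6] turn 0.005
[([289, 124, 45, 26, 1110], [311.0, 136.4]), ([296, 218, 39, 8, 265], [315.1, 221.7])]
[([294, 120, 47, 28, 1162], [317.4, 133.7]), ([296, 223, 40, 9, 295], [315.7, 226.8])]
```

Request:
apply_moves([
  [[0,-3,1,0.005,0.2],[15,0,0,0,0.2],[15,0,0,0,0.2],[10,0,0,0,0.2],[3,0,0,0,0.2],[2,0,0,0,0.2],[0,0,0,0,0.2],[0,0,0,0,0.2]],
])

```text
t: 33.42
eef_pos: [0.572, 0.2213, 0.0294]
eef_rot: [0.997, 0.077, -0.003, 0.0]
contact_force: [-8.1, -0.6, -0.2]
width: 0.0559
grip_force: 40.0
```

Request:
apply_moves([
  [[1.5,0,-1,0,0.2],[1.5,0,0,0,0.2],[0,0,0,0,0.2]],
])

```text
t: 33.8
eef_pos: [0.5739, 0.2217, 0.0297]
eef_rot: [0.997, 0.077, -0.004, 0.0]
contact_force: [-7.2, -0.7, -2.0]
width: 0.0555
grip_force: 40.0
```

Request:
apply_moves([
  [[1.5,0,0,0,0.2],[1.5,0,0,0,0.2],[0,0,0,0,0.2]],
])

```text
t: 34.17
eef_pos: [0.5742, 0.2217, 0.0297]
eef_rot: [0.997, 0.078, -0.006, 0.001]
contact_force: [-15.5, -3.8, 3.2]
width: 0.0556
grip_force: 40.0
```

Request:
apply_moves([
  [[0,0,0,0,0.2],[0,0,0,0,0.2],[0,0,0,0,0.2],[0,0,0,0,0.2],[0,0,0,0,0.2],[0,0,0,0,0.2],[0,0,0,0,0.2],[0,0,0,0,0.2],[0,0,0,0,0.2],[0,0,0,0,0.2]],
])

```text
t: 35.42
eef_pos: [0.5742, 0.2217, 0.0297]
eef_rot: [0.997, 0.078, -0.006, 0.001]
contact_force: [-16.4, -2.5, 3.1]
width: 0.0561
grip_force: 40.0
```

Request:
apply_moves([
  [[0,0,0,0,0.2],[0,0,0,0,0.2],[0,0,0,0,0.2],[0,0,0,0,0.2],[0,0,0,0,0.2],[0,0,0,0,0.2],[0,0,0,0,0.2],[0,0,0,0,0.2],[0,0,0,0,0.2],[0,0,0,0,0.2]],
])

```text
t: 36.67
eef_pos: [0.5742, 0.2217, 0.0297]
eef_rot: [0.997, 0.078, -0.006, 0.001]
contact_force: [-15.4, -3.4, 4.6]
width: 0.0559
grip_force: 40.0
```

```bash
python3 - <<'E'
from h import *
s=ctrl.get_state(); print(s["t"],s["eef_pos"],yaw(),s["width"],s["grip_force"],s["contact_force"])
c=ctrl.read_camera("wrist"); hh=cv2.cvtColor(c["image"],cv2.COLOR_BGR2HSV); k,l,st,ce=cv2.connectedComponentsWithStats(cv2.inRange(hh,(12,130,50),(26,255,255)))
print([(st[i].tolist(),ce[i].round(1).tolist()) for i in range(1,k) if st[i][4]>5 and st[i][1]<280])
E
```

```text
36.675 [0.57424974 0.22169413 0.02970128] 0.1552528392669678 0.055942497975081516 39.99489068984985 [-15.3602616   -3.40363274   4.63260856]
[]
```

Request:
apply_moves([
  [[-20,0,0,0,0.2],[-24,0,-10,0,0.2],[0,0,-17,-0.177,0.2],[0,0,-17,-0.177,0.2],[0,0,-17,-0.177,0.2],[0,0,-17,-0.177,0.2],[0,0,-17,-0.177,0.2],[0,0,-17,-0.177,0.2],[0,0,-17,-0.177,0.2],[0,0,-11,-0.177,0.2]],
])

```text
t: 37.98
eef_pos: [0.5376, 0.2159, 0.1719]
eef_rot: [0.705, 0.709, 0.001, 0.001]
contact_force: [0.0, -0.3, -4.4]
width: 0.0557
grip_force: 40.0
```

Request:
apply_moves([
  [[-55,-16,0,0,0.2],[-55,-16,0,0,0.2],[-55,-16,0,0,0.2],[-55,-16,0,0,0.2],[-55,-16,0,0,0.2],[-38,-14,0,0,0.2],[0,0,40,0,0.2],[0,0,0,0,0.2]],
])

```text
t: 38.98
eef_pos: [0.4408, -0.0967, 0.1289]
eef_rot: [0.708, 0.707, -0.001, -0.003]
contact_force: [-0.6, -0.5, -4.0]
width: 0.0558
grip_force: 40.0
```

```bash
python3 - <<'E'
from h import *
s=ctrl.get_state(); print(s["t"],s["eef_pos"],yaw(),s["width"],s["grip_force"])
go((.44,-.098,.034),np.pi/2)
E
```

```text
38.975 [ 0.44077531 -0.09668421  0.12892846] 1.5692746897218146 0.05580678750913346 39.992841482162476
shift@now [-1.3 -0.8 94.9] shift@end [-1.3 -0.8 94.9] turn -0.002
```

Request:
apply_moves([
  [[-1,-1,30,0,0.2],[0,0,30,0,0.2],[0,0,20,0,0.2],[0,0,10,0,0.2],[0,0,4,0,0.2],[0,0,2,0,0.2],[0,0,0,0,0.2],[0,0,0,0,0.2]],
])

```text
t: 39.98
eef_pos: [0.4425, -0.0985, 0.0352]
eef_rot: [0.707, 0.707, 0.0, 0.0]
contact_force: [-0.4, -0.1, -3.6]
width: 0.0556
grip_force: 40.0
```

Request:
apply_moves([
  [[0,-2.5,3,0,0.2],[0,0,2,0,0.2],[0,0,0,0,0.2],[0,0,0,0,0.2]],
])

```text
t: 40.48
eef_pos: [0.4392, -0.0983, 0.0304]
eef_rot: [0.707, 0.707, -0.0, -0.0]
contact_force: [-4.0, -0.3, 7.5]
width: 0.0559
grip_force: 40.0
```

Request:
apply_moves([
  [[0,0,0.5,0,0.75],[0,0,0,0,0.75],[0,0,0,0,0.75],[0,0,-25,0,0.75],[0,0,-55,0,0.75],[0,0,-55,0.174,0.75],[0,0,-55,0.174,0.75],[0,0,0,0.174,0.75],[0,0,0,0.174,0.75],[0,0,0,0.174,0.75]],
])

```text
t: 41.72
eef_pos: [0.4397, -0.0983, 0.2193]
eef_rot: [0.94, 0.341, 0.0, 0.0]
contact_force: [0.5, -0.7, -0.9]
width: 0.0696
grip_force: 0.0
```

Request:
apply_moves([
  [[0,0,0,0.174,0.75],[0,0,0,0.174,0.75],[0,0,0,0.174,0.75],[0,0,0,0.174,0.75],[60,50,0,0,0.75],[60,50,0,0,0.75],[60,50,0,0,0.75],[0,0,0,0,0.75],[0,0,0,0,0.75]],
])

```text
t: 42.85
eef_pos: [0.5837, -0.2173, 0.2182]
eef_rot: [1.0, 0.002, -0.001, -0.001]
contact_force: [-1.0, 0.7, 0.2]
width: 0.0699
grip_force: 0.0
```

```bash
python3 - <<'E'
from h import *
s=ctrl.get_state(); print(s["t"],s["eef_pos"],yaw(),s["width"],s["contact_force"])
c=ctrl.read_camera("wrist"); np.savez("w11.npz",**{k:np.array(v) for k,v in c.items()})
p=find(c,"red",(.70,-.267,.06)); h=cv2.cvtColor(p,cv2.COLOR_BGR2HSV); col=cv2.inRange(h,(0,150,60),(8,255,255))
cs,_=cv2.findContours(col,0,1)
for k in cs:
    if cv2.contourArea(k)>300: print(cv2.contourArea(k),cv2.minAreaRect(k))
cv2.imwrite("pics/r.png",p)
c=ctrl.read_camera("top"); cv2.imwrite("pics/top2.png",c["image"]); t=cv2.cvtColor(c["image"],cv2.COLOR_BGR2HSV)
for n,(lo,hi) in dict(blue=((105,120,60),(125,255,255)),red=((0,150,100),(6,255,255)),yellow=((22,120,100),(34,255,255))).items():
    k,l,st,ce=cv2.connectedComponentsWithStats(cv2.inRange(t,lo,hi)); print(n,[(st[i].tolist(),ce[i].round(1).tolist(),pl(c,ce[i],.064).round(3)) for i in range(1,k) if 20<st[i][4]<2000 and st[i][0]>250])
E
```

```text
42.85 [ 0.58373685 -0.21730213  0.21817204] 0.004583088532978534 0.0699230284880448 [-0.9983055   0.70849502  0.18283454]
4456.5 ((229.98724365234375, 256.2630310058594), (41.17262268066406, 116.50907897949219), 70.97439575195312)
blue [([464, 121, 16, 16, 192], [471.3, 128.9], array([ 0.876, -0.391,  0.064])), ([593, 206, 14, 24, 60], [599.5, 217.5], array([ 0.647, -0.714,  0.064])), ([488, 239, 29, 50, 1141], [502.3, 263.5], array([ 0.53 , -0.464,  0.064])), ([364, 289, 7, 11, 48], [366.2, 292.7], array([ 0.457, -0.118,  0.064]))]
red [([268, 148, 13, 11, 106], [274.0, 152.7], array([0.816, 0.116, 0.064])), ([268, 274, 3, 26, 78], [269.0, 286.5], array([0.474, 0.127, 0.064])), ([464, 287, 9, 17, 88], [468.8, 297.3], array([ 0.445, -0.377,  0.064])), ([279, 296, 5, 10, 39], [281.3, 300.7], array([0.438, 0.096, 0.064]))]
yellow [([394, 289, 9, 18, 146], [398.2, 296.8], array([ 0.447, -0.199,  0.064]))]
```

View pics/r.png

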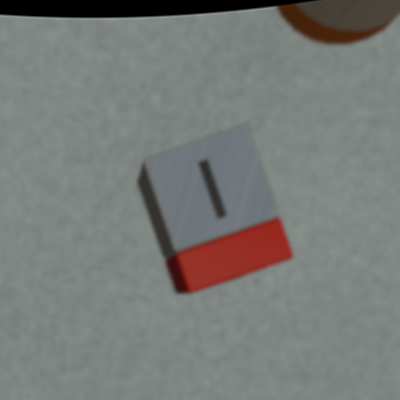

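Red's top corners in the rectified patch are (147,162), (247,125), (293,257), (188,292), so its centre is about (0.6955,-0.2765), angle 0.328.

```bash
python3 - <<'E'
from h import *
s=ctrl.get_state(); print(s["eef_pos"],yaw())
go((.695,-.277,.0255),.328)
E
```

```text
[ 0.58350913 -0.21669213  0.21951714] 0.005342343722296978
shift@now [111.2  60.9 194. ] shift@end [ 86.1  93.  194. ] turn -0.323
```

Request:
apply_moves([
  [[0,0,0,-0.161,0.85],[0,0,0,-0.162,0.85],[29,31,10,0,0.85],[29,31,10,0,0.85],[28,31,10,0,0.85],[0,0,50,0,0.85],[0,0,40,0,0.85],[0,0,0,0,0.85]],
])

```text
t: 43.95
eef_pos: [0.6929, -0.2758, 0.0961]
eef_rot: [0.987, 0.164, -0.003, -0.002]
contact_force: [-0.6, -0.0, 0.1]
width: 0.079
grip_force: 0.0
```

```bash
python3 - <<'E'
from h import *
s=ctrl.get_state(); print(s["t"],s["eef_pos"],yaw())
go((.695,-.277,.0255),.328)
E
```

```text
43.95 [ 0.69288253 -0.27576691  0.09605158] 0.3284904875603752
shift@now [ 1.6  1.9 70.6] shift@end [ 1.6  1.8 70.6] turn 0.0
```

Request:
apply_moves([
  [[1,1,35,0,0.85],[0,0,25,0,0.85],[0,0,9,0,0.85],[0,0,0,0,0.85],[0,0,0,0,0.2],[0,0,0,0,0.2],[0,0,0,0,0.2],[0,0,0,0,0.2],[0,0,0,0,0.2],[0,0,0,0,0.2]],
])

```text
t: 45.2
eef_pos: [0.6971, -0.2777, 0.0313]
eef_rot: [0.987, 0.163, 0.0, -0.0]
contact_force: [-2.1, 3.5, 4.9]
width: 0.0557
grip_force: 40.0
```

```bash
python3 - <<'E'
from h import *
s=ctrl.get_state(); print(s["t"],s["eef_pos"],yaw(),s["width"],s["grip_force"],s["contact_force"])
u=np.array([np.cos(.155),np.sin(.155)])
go(np.r_[np.array([.575,.222])-u*.045,.032],.155)
E
```

```text
45.2 [ 0.69710289 -0.27765308  0.031322  ] 0.3281075559437148 0.05567112432013712 39.99805212020874 [-2.07732247  3.51188659  4.92739628]
shift@now [   1.1 -520.1   -0.7] shift@end [ -88.5 -512.5   -0.7] turn 0.173
```

Request:
apply_moves([
  [[0,0,-50,0,0.2],[0,0,-50,0.086,0.2],[-40,0,-26,0.087,0.2],[-48,-30,0,0,0.2],[0,-60,0,0,0.2],[0,-60,0,0,0.2],[0,-60,0,0,0.2],[0,-60,0,0,0.2],[0,-60,0,0,0.2],[0,-60,0,0,0.2]],
])

```text
t: 46.45
eef_pos: [0.5495, 0.0913, 0.1555]
eef_rot: [0.997, 0.077, -0.001, 0.0]
contact_force: [0.8, 0.3, -4.7]
width: 0.056
grip_force: 40.0
```

Request:
apply_moves([
  [[0,-60,0,0,0.2],[0,-55,0,0,0.2],[0,0,0,0,0.2],[0,0,40,0,0.2],[0,0,30,0,0.2],[0,0,0,0,0.2]],
])

```text
t: 47.2
eef_pos: [0.5303, 0.2019, 0.0832]
eef_rot: [0.997, 0.077, -0.004, 0.001]
contact_force: [0.7, 0.8, -4.8]
width: 0.0557
grip_force: 40.0
```

```bash
python3 - <<'E'
from h import *
s=ctrl.get_state(); print(s["t"],s["eef_pos"],yaw(),s["width"],s["grip_force"],s["contact_force"])
u=np.array([np.cos(.155),np.sin(.155)])
go(np.r_[np.array([.575,.222])-u*.045,.0365],.155)
c=ctrl.read_camera("wrist"); hh=cv2.cvtColor(c["image"],cv2.COLOR_BGR2HSV); k,l,st,ce=cv2.connectedComponentsWithStats(cv2.inRange(hh,(12,130,50),(26,255,255)))
print([(st[i].tolist(),ce[i].round(1).tolist()) for i in range(1,k) if st[i][4]>30 and st[i][1]<280])
E
```

```text
47.2 [0.53030162 0.20187636 0.08321697] 0.15412674578227517 0.05566048959770611 39.99450445175171 [ 0.6521085   0.77876789 -4.79343731]
shift@now [  2.3 -13.   46.7] shift@end [  2.3 -13.   46.7] turn -0.001
[([277, 124, 35, 20, 632], [294.1, 133.8]), ([297, 216, 38, 8, 252], [315.3, 219.7])]
```

Request:
apply_moves([
  [[0,-13,20,0,0.2],[0,0,20,0,0.2],[0,0,6,0,0.2],[0,0,0,0,0.2],[0,0,0,0,0.2]],
])

```text
t: 47.88
eef_pos: [0.5319, 0.2161, 0.0415]
eef_rot: [0.997, 0.077, 0.001, -0.0]
contact_force: [-0.8, 0.2, -4.8]
width: 0.0556
grip_force: 40.0
```

```bash
python3 - <<'E'
from h import *
s=ctrl.get_state(); print(s["t"],s["eef_pos"],yaw(),s["width"],s["grip_force"],s["contact_force"])
u=np.array([np.cos(.155),np.sin(.155)])
go(np.r_[np.array([.575,.222]),.0365],.155)
c=ctrl.read_camera("wrist"); hh=cv2.cvtColor(c["image"],cv2.COLOR_BGR2HSV); k,l,st,ce=cv2.connectedComponentsWithStats(cv2.inRange(hh,(12,130,50),(26,255,255)))
print([(st[i].tolist(),ce[i].round(1).tolist()) for i in range(1,k) if st[i][4]>30 and st[i][1]<280])
E
```

```text
47.875 [0.53191739 0.21614268 0.04147236] 0.1544400696577353 0.055556913092909777 39.99448299407959 [-0.834898    0.19186363 -4.84947529]
shift@now [43.5  0.8  5. ] shift@end [43.5  0.9  5. ] turn -0.001
[([298, 127, 44, 24, 948], [319.5, 138.6]), ([297, 216, 38, 8, 253], [315.3, 219.7])]
```

Request:
apply_moves([
  [[0,1.2,4,0,0.2],[15,0,0,0,0.2],[15,0,0,0,0.2],[10,0,0,0,0.2],[0,0,0,0,0.2],[0,0,0,0,0.2]],
])

```text
t: 48.68
eef_pos: [0.5682, 0.2208, 0.0356]
eef_rot: [0.997, 0.077, -0.002, 0.0]
contact_force: [-6.4, -1.4, -2.0]
width: 0.0556
grip_force: 40.0
```

Request:
apply_moves([
  [[2,0,-0.5,0,0.2],[2,0,0,0,0.2],[1.5,0,0,0,0.2],[0,0,0,0,0.2],[0,0,0,0,0.2]],
])

```text
t: 49.3
eef_pos: [0.5725, 0.2215, 0.0357]
eef_rot: [0.997, 0.077, -0.003, 0.0]
contact_force: [-7.7, -2.1, -2.1]
width: 0.0558
grip_force: 40.0
```

Request:
apply_moves([
  [[1.5,0,0,0,0.2],[1.5,0,0,0,0.2],[0,0,0,0,0.2],[0,0,0,0,0.2]],
])

```text
t: 49.8
eef_pos: [0.5743, 0.2218, 0.0357]
eef_rot: [0.997, 0.078, -0.004, 0.001]
contact_force: [-10.0, -2.8, 0.6]
width: 0.0556
grip_force: 40.0
```

Request:
apply_moves([
  [[1.5,0,0,0,0.2],[0,0,0,0,0.2],[0,0,0,0,0.2]],
])

```text
t: 50.18
eef_pos: [0.5743, 0.2218, 0.0357]
eef_rot: [0.997, 0.078, -0.006, 0.001]
contact_force: [-15.3, -3.9, 4.1]
width: 0.0556
grip_force: 40.0
```

Request:
apply_moves([
  [[0,0,0,0,0.2],[0,0,0,0,0.2],[0,0,0,0,0.2],[0,0,0,0,0.2],[0,0,0,0,0.2],[0,0,0,0,0.2],[0,0,0,0,0.2],[0,0,0,0,0.2],[0,0,0,0,0.2],[0,0,0,0,0.2]],
])

```text
t: 51.42
eef_pos: [0.5743, 0.2218, 0.0357]
eef_rot: [0.997, 0.078, -0.006, 0.001]
contact_force: [-16.3, -4.1, 3.7]
width: 0.0557
grip_force: 40.0
```

Request:
apply_moves([
  [[0,0,0,0,0.2],[0,0,0,0,0.2],[0,0,0,0,0.2],[0,0,0,0,0.2],[0,0,0,0,0.2],[0,0,0,0,0.2],[0,0,0,0,0.2],[0,0,0,0,0.2],[0,0,0,0,0.2],[0,0,0,0,0.2]],
])

```text
t: 52.68
eef_pos: [0.5743, 0.2218, 0.0357]
eef_rot: [0.997, 0.078, -0.006, 0.001]
contact_force: [-15.1, -3.6, 4.5]
width: 0.0556
grip_force: 40.0
```

```bash
python3 - <<'E'
from h import *
s=ctrl.get_state(); print(s["t"],s["eef_pos"],yaw(),s["width"],s["grip_force"],s["contact_force"])
c=ctrl.read_camera("wrist"); hh=cv2.cvtColor(c["image"],cv2.COLOR_BGR2HSV); k,l,st,ce=cv2.connectedComponentsWithStats(cv2.inRange(hh,(12,130,50),(26,255,255)))
print([(st[i].tolist(),ce[i].round(1).tolist()) for i in range(1,k) if st[i][4]>5 and st[i][1]<280])
E
```

```text
52.675 [0.57433549 0.22175963 0.03566759] 0.15553683193206888 0.0556324442631647 39.9980503320694 [-15.07059405  -3.61541798   4.46828186]
[]
```

Request:
apply_moves([
  [[-20,0,0,0,0.2],[-24,0,-10,0,0.2],[0,0,-17,-0.177,0.2],[0,0,-17,-0.177,0.2],[0,0,-17,-0.177,0.2],[0,0,-17,-0.177,0.2],[0,0,-17,-0.177,0.2],[0,0,-17,-0.177,0.2],[0,0,-17,-0.177,0.2],[0,0,-11,-0.177,0.2]],
])

```text
t: 53.98
eef_pos: [0.5373, 0.216, 0.1776]
eef_rot: [0.705, 0.709, 0.001, 0.001]
contact_force: [0.8, -1.4, -5.3]
width: 0.0554
grip_force: 40.0
```

Request:
apply_moves([
  [[-50,-20,0,0,0.2],[-50,-20,0,0,0.2],[-50,-20,0,0,0.2],[-50,-20,0,0,0.2],[-36,-15,0,0,0.2],[0,0,0,0,0.2],[0,0,40,0,0.2],[0,0,0,0,0.2]],
])

```text
t: 54.98
eef_pos: [0.4397, -0.0188, 0.1347]
eef_rot: [0.707, 0.707, -0.001, -0.003]
contact_force: [-0.4, 0.2, -4.8]
width: 0.0559
grip_force: 40.0
```

```bash
python3 - <<'E'
from h import *
s=ctrl.get_state(); print(s["t"],s["eef_pos"],yaw(),s["width"],s["grip_force"])
go((.44,-.019,.039),np.pi/2)
c=ctrl.read_camera("scene"); cv2.imwrite("pics/s2.png",cv2.resize(c["image"][150:330,230:470],None,fx=3,fy=3,interpolation=cv2.INTER_CUBIC))
E
```

```text
54.975 [ 0.43968934 -0.01880015  0.13471632] 1.5710091761567535 0.055859728619634945 39.994375705718994
shift@now [-0.2  0.3 95.7] shift@end [-0.2  0.3 95.7] turn 0.0
```

Request:
apply_moves([
  [[0,-2,30,0,0.2],[0,0,30,0,0.2],[0,0,20,0,0.2],[0,0,10,0,0.2],[0,0,4,0,0.2],[0,0,0,0,0.2],[0,0,0,0,0.2]],
])

```text
t: 55.9
eef_pos: [0.4406, -0.0202, 0.0434]
eef_rot: [0.707, 0.707, 0.0, 0.001]
contact_force: [0.3, 0.4, -4.7]
width: 0.056
grip_force: 40.0
```

Request:
apply_moves([
  [[1,0,4,0,0.2],[0,0,3,0,0.2],[0,0,1,0,0.2],[0,0,0,0,0.2],[0,0,0,0,0.2]],
])

```text
t: 56.52
eef_pos: [0.4399, -0.019, 0.0352]
eef_rot: [0.707, 0.707, 0.0, -0.0]
contact_force: [-2.3, 0.7, 5.7]
width: 0.0558
grip_force: 40.0
```

Request:
apply_moves([
  [[0,0,0,0,0.75],[0,0,0,0,0.75],[0,0,0,0,0.75],[0,0,0,0,0.75],[0,0,-25,0,0.75],[0,0,-55,0,0.75],[0,0,-50,0,0.75],[60,0,0,0.174,0.75],[0,60,0,0,0.75]],
])

```text
t: 57.65
eef_pos: [0.4961, 0.0285, 0.1651]
eef_rot: [0.759, 0.651, -0.001, -0.001]
contact_force: [0.7, -0.1, 0.5]
width: 0.0696
grip_force: 0.0
```

```bash
python3 - <<'E'
from h import *
s=ctrl.get_state(); print(s["t"],s["eef_pos"],yaw(),s["width"])
c=ctrl.read_camera("top"); cv2.imwrite("pics/top3.png",c["image"]); t=cv2.cvtColor(c["image"],cv2.COLOR_BGR2HSV)
for n,(lo,hi) in dict(blue=((105,120,60),(125,255,255)),red=((0,150,80),(6,255,255)),yellow=((22,120,100),(34,255,255))).items():
    k,l,st,ce=cv2.connectedComponentsWithStats(cv2.inRange(t,lo,hi)); print(n,[(st[i].tolist(),pl(c,ce[i],.064).round(3)) for i in range(1,k) if 10<st[i][4]<400 and 250<st[i][0]<460 and st[i][1]>260])
go((.4404,.3467,.16),0)
E
```

```text
57.65 [0.49611219 0.02850753 0.16506418] 1.4182657184421166 0.06960411180931148
blue [([364, 289, 9, 23, 198], array([ 0.439, -0.123,  0.064]))]
red [([333, 289, 8, 22, 116], array([ 0.436, -0.046,  0.064])), ([278, 302, 6, 4, 18], array([0.43 , 0.097, 0.064]))]
yellow [([394, 289, 9, 22, 193], array([ 0.44 , -0.198,  0.064]))]
shift@now [ 308.1 -114.6    4.6] shift@end [ -66.4 -322.     4.6] turn 1.418
```

Request:
apply_moves([
  [[0,0,0,0.177,0.75],[0,0,0,0.177,0.75],[0,0,0,0.177,0.75],[0,0,0,0.177,0.75],[0,0,0,0.177,0.75],[0,0,0,0.177,0.6],[0,0,0,0.177,0.6],[0,0,0,0.177,0.6],[-13,-54,0,0,0.6],[-13,-54,0,0,0.6]],
])

```text
t: 58.95
eef_pos: [0.4735, 0.1331, 0.1645]
eef_rot: [1.0, -0.001, 0.0, -0.0]
contact_force: [-0.0, 1.1, -0.3]
width: 0.0557
grip_force: 0.0
```

Request:
apply_moves([
  [[-10,-54,0,0,0.6],[-10,-54,0,0,0.6],[-10,-54,0,0,0.6],[-10,-52,0,0,0.6],[0,0,0,0,0.6],[0,0,0,0,0.6]],
])

```text
t: 59.7
eef_pos: [0.4332, 0.3462, 0.1643]
eef_rot: [1.0, 0.001, -0.0, 0.001]
contact_force: [-0.3, 0.1, 0.4]
width: 0.0557
grip_force: 0.0
```

```bash
python3 - <<'E'
from h import *
s=ctrl.get_state(); print(s["t"],s["eef_pos"],yaw(),s["width"])
go((.4404,.3467,.051),0)
E
```

```text
59.7 [0.43318865 0.34616302 0.16427447] 0.00180351304644418 0.05573509086713417
shift@now [  7.2  -0.5 113.3] shift@end [  7.2  -0.5 113.3] turn 0.002
```

Request:
apply_moves([
  [[7,0,40,0,0.6],[0,0,45,0,0.6],[0,0,28,0,0.6],[0,0,0,0,0],[0,0,0,0,0],[0,0,0,0,0],[0,0,0,0,0],[0,0,0,0,0],[0,0,0,0,0],[0,0,0,0,0]],
], newtons=20)

```text
t: 60.95
eef_pos: [0.441, 0.3466, 0.0527]
eef_rot: [1.0, 0.001, 0.001, -0.0]
contact_force: [0.3, -2.6, 6.4]
width: 0.0175
grip_force: 20.0
```

Request:
apply_moves([
  [[0,0,0,0,0],[0,3,0,0,0],[0,3,0,0,0],[0,3,0,0,0],[0,3,0,0,0],[0,3,0,0,0],[0,0,0,0,0]],
])

```text
t: 61.82
eef_pos: [0.441, 0.3329, 0.0527]
eef_rot: [1.0, 0.0, 0.001, -0.001]
contact_force: [-0.8, 2.7, 6.4]
width: 0.0176
grip_force: 20.0
```

Request:
apply_moves([
  [[0,2,0,0,0],[0,2,0,0,0],[0,1,0,0,0],[0,0,0,0,0]],
])

```text
t: 62.32
eef_pos: [0.4411, 0.3287, 0.0528]
eef_rot: [1.0, 0.0, 0.001, -0.002]
contact_force: [-0.3, 6.4, 5.0]
width: 0.0177
grip_force: 20.0
```

Request:
apply_moves([
  [[0,1,0,0,0],[0,1,0,0,0],[0,0,0,0,0]],
])

```text
t: 62.7
eef_pos: [0.4411, 0.3273, 0.0528]
eef_rot: [1.0, 0.0, 0.001, -0.002]
contact_force: [-1.1, 8.1, 3.8]
width: 0.0173
grip_force: 20.0
```

Request:
apply_moves([
  [[0,1,0,0,0],[0,1,0,0,0],[0,0,0,0,0]],
])

```text
t: 63.08
eef_pos: [0.4411, 0.3253, 0.0528]
eef_rot: [1.0, 0.0, 0.001, -0.002]
contact_force: [-0.3, 9.9, 3.7]
width: 0.0179
grip_force: 20.0
```

Request:
apply_moves([
  [[0,1,0,0,0],[0,0.5,0,0,0],[0,0,0,0,0]],
])

```text
t: 63.45
eef_pos: [0.4411, 0.3246, 0.0528]
eef_rot: [1.0, 0.0, 0.001, -0.003]
contact_force: [-1.0, 12.5, 3.0]
width: 0.0178
grip_force: 20.0
```

Request:
apply_moves([
  [[0,1,0,0,0],[0,0.5,0,0,0],[0,0,0,0,0]],
])

```text
t: 63.82
eef_pos: [0.4412, 0.3246, 0.0528]
eef_rot: [1.0, 0.0, 0.002, -0.004]
contact_force: [-1.4, 18.1, 1.9]
width: 0.0175
grip_force: 20.0
```

Request:
apply_moves([
  [[0,1,0,0,0],[0,0,0,0,0],[0,0,0,0,0]],
])

```text
t: 64.2
eef_pos: [0.4411, 0.3246, 0.0528]
eef_rot: [1.0, -0.0, 0.002, -0.005]
contact_force: [-2.0, 21.3, -0.2]
width: 0.0173
grip_force: 20.0
```

Request:
apply_moves([
  [[0,-2,0,0,0],[0,-2,0,0,0],[0,0,0,0,0.6],[0,0,0,0,0.6],[0,0,0,0,0.6],[0,0,-50,0,0.6],[0,0,-60,0,0.6],[14,50,0,0,0.6],[14,50,0,0,0.6],[14,50,0,0,0.6]],
], newtons=10)

```text
t: 65.45
eef_pos: [0.4825, 0.1712, 0.1618]
eef_rot: [1.0, 0.001, 0.0, 0.0]
contact_force: [0.8, 0.5, -0.6]
width: 0.0558
grip_force: 0.0
```

Request:
apply_moves([
  [[12,50,0,0,0.6],[0,0,0,0,0.6],[0,0,0,0,0.6]],
])

```text
t: 65.82
eef_pos: [0.4942, 0.1228, 0.1615]
eef_rot: [1.0, -0.0, -0.0, -0.0]
contact_force: [0.4, 0.7, -0.1]
width: 0.056
grip_force: 0.0
```

```bash
python3 - <<'E'
from h import *
s=ctrl.get_state(); print(s["t"],s["eef_pos"],yaw(),s["width"])
go((.4955,.124,.0776),0)
c=ctrl.read_camera("wrist"); hh=cv2.cvtColor(c["image"],cv2.COLOR_BGR2HSV); k,l,st,ce=cv2.connectedComponentsWithStats(cv2.inRange(hh,(0,150,50),(6,255,255)))
print([(st[i].tolist(),ce[i].round(1).tolist()) for i in range(1,k) if st[i][4]>60]); print(px(c,(.4955,.124,.0964),1),px(c,(.51,.124,.0964),1))
c=ctrl.read_camera("top"); cv2.imwrite("pics/top4.png",c["image"])
E
```

```text
65.825 [0.49420715 0.12284241 0.16148292] -0.00025741898166311693 0.05600830641531779
shift@now [ 1.3 -1.2 83.9] shift@end [ 1.3 -1.2 83.9] turn -0.0
[([306, 235, 54, 95, 2317], [324.9, 293.6]), ([496, 258, 43, 32, 586], [521.5, 273.9])]
[314.39529842 254.14698622] [314.35628201 232.21244526]
```

Request:
apply_moves([
  [[1,-1,40,0,0.6],[0,0,34,0,0.6],[0,0,10,0,0.6],[0,0,0,0,0],[0,0,0,0,0],[0,0,0,0,0],[0,0,0,0,0],[0,0,0,0,0],[0,0,0,0,0],[0,0,0,0,0]],
])

```text
t: 67.18
eef_pos: [0.4958, 0.1234, 0.078]
eef_rot: [1.0, 0.001, 0.0, 0.0]
contact_force: [0.2, -3.1, 3.4]
width: 0.0115
grip_force: 10.0
```

Request:
apply_moves([
  [[0,7.8,-4.5,0,0],[0,8.5,-2.9,0,0],[0,8.9,-1.2,0,0],[0,9,0.6,0,0],[0,8.7,2.4,0,0],[0,8,4.1,0,0],[0,7,5.6,0,0],[0,5.8,6.9,0,0],[0,4.3,7.9,0,0],[0,0,0,0,0]],
])

```text
t: 68.42
eef_pos: [0.4952, 0.0553, 0.0579]
eef_rot: [1.0, 0.0, -0.001, 0.0]
contact_force: [0.6, -0.1, -1.0]
width: 0.0117
grip_force: 10.0
```

Request:
apply_moves([
  [[0,2,6,0,0],[0,0,0,0,0.6],[0,0,0,0,0.6],[0,0,0,0,0.6],[0,0,0,0,0.6],[0,0,-40,0,0.6],[0,0,-60,0,0.6],[-10,20,-60,0,0.6],[-30,0,-30,0,0.6],[0,0,0,0,0.6]],
])

```text
t: 69.68
eef_pos: [0.4561, 0.0341, 0.2442]
eef_rot: [1.0, 0.0, 0.003, 0.0]
contact_force: [0.7, 0.3, -1.0]
width: 0.0559
grip_force: 0.0
```

```bash
python3 - <<'E'
from h import *
s=ctrl.get_state(); print(s["t"],s["eef_pos"],yaw(),s["contact_force"])
c=ctrl.read_camera("wrist"); cv2.imwrite("pics/wf.png",c["image"]); print(px(c,(.496,.0524,.06),1))
for q in (.0,.1,.3): print(q,px(c,(.508,.0974-.045*np.cos(q),.06+.045*np.sin(q)),1))
E
```

```text
69.675 [0.45610282 0.03406779 0.244168  ] 0.0006944760802499287 [ 0.67236109  0.33813312 -1.00182164]
[296.26581538 181.71322538]
0.0 [296.18971934 169.05205767]
0.1 [295.70396489 169.2338881 ]
0.3 [293.23073198 169.61591525]
```

View pics/wf.png

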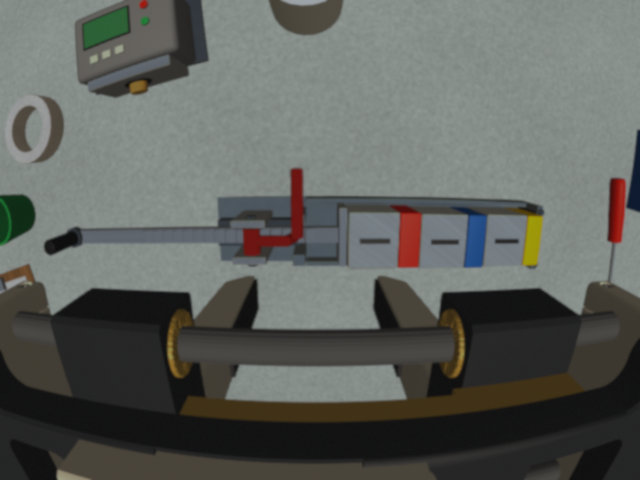

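Red, blue and yellow stand tight in the channel (columns 348-542), the follower is against red at column 345, and the pawl is down at (297,169), where 0 rad predicts it.

```bash
python3 -c "
from workcell import ctrl
print(ctrl.finish_job())"
```

```text
the job is handed in; nothing more can be done
None
```

The job is handed in at about 70 s of the 210 s: yellow, blue and red (green was absent) were each held flush on the reader for over 2 s and loaded in that order, the row is tight between stop plate and follower, and the pawl is back down in the teeth.

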